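Pack two slugs down a clear valve barrel

ROBOT

A 6-joint arm with a two-finger parallel gripper is mounted at the origin on the work surface. World frame = base frame: x ahead of the robot, y to its left, z up, the work surface at z = 0. Lengths are in m, angles in rad, forces in N, time in s.
With the tool pointing down it reaches from about 0.375 to 0.9 m from the base axis. Payload 3.1 kg.
Tool frame: the origin (TCP) lies at the very end of the fingers, on their centre line; the grasp point (between the pads) lies 19 mm behind it; x points along the fingers, z is the direction in which the jaws open and shut, and the axes are right-handed (so a half turn about x gives the same grasp; the last joint's range is limited). The gripper opens to 85 mm and grips with 20 to 120 N. Pads are 22 mm wide; open, the fingers measure 114 mm over their backs; the gripper's body (76 mm by 85 mm) begins 54 mm behind the grasp point. The pads swing forward as they close: fully open they stand 13 mm farther back than shut.
Start: joints at [-1.454, 0.527, 1.433, -0, 1.181, -0.178], TCP at [0.182, -0.598, 0.231] pointing down, gripper open.
Joint ranges: [-3.08, 3.08], [-0.75, 2.2], [0.22, 2.44], [-1.43, 4.57], [0, 2.65], [-2.85, 2.85]. Speed limits (rad/s): [2.79, 2.79, 3.14, 3.14, 3.14, 3.14].

INTERFACE

Orientations are given as a unit quaternion [x, y, z, w].
In Python, from station import manip, viewer, job gives the robot as it stands.
- The arm moves only by the tool move_arm, never from a script. Its argument "deltas" is one flat list of numbers, 7 for each row, row after row: the finger opening in mm, from 0 to 85.4, then the shift along the tool's x, y, z in mm, then the turn, a rotation vector about the tool's x, y, z in degrees. In form: [jaw, tx, ty, tz, rx, ry, rz, jaw, tx, ty, tz, rx, ry, rz, ...]. A call has 1 to 10 rows; each row shifts and turns the commanded pose from where the row before left it, along the tool's axes as they then stand; what a row does not reach is not made up. A row lasts 1/10 s, in which the tool goes at most 50 mm and 8.59 degrees, less where a joint would pass 70% of its speed; a pose out of reach is approached as far as the arm can. A call is refused whole if a number of a shift passes 50 or a number of a turn 8.59, either way. A call with a gripper value outside its range is refused whole. The fingers move at their own pace and stop on an object; "force" is the grip in N (left out, the last holds). Time passes only in rows, so rows that do not move let the fingers close. It gives the time, the measured TCP pose, the force and the opening at its end, in the units of the state.
- manip.sense(): the state, without advancing time (a new reading comes with each control period).
- viewer.snapshot(name): name is "scene" or "top" or "wrist"; returns a dict with "image" (384x512x3 uint8, red, green, blue), "depth" (384x512 float32, m along the optical axis (not along the pixel's ray), 0 where there is no reading), "fovy" (degrees; the focal length in pixels is half the picture's height over the tangent of half this angle, whatever the lens; pixels are square), "cx", "cy" (the principal point, pixels), "R" (3x3) and "t" (3): a world point X has camera coordinates R X + t. Camera axes: x right, y down, z forward; pixel columns grow to the right and rows downward; lengths in m; the calibration is good to about 2 mm. A picture is of the moment at which its call begins.
- job.sign_off(): hands the job in, once; it reports no verdict.
The state is a dict: "t": time; "q": joint angles; "qd": joint speeds; "tau": joint torques, N m; "tcp_pos": TCP position; "tool_rot": TCP orientation; "force": force on the tool from outside, world axes, zero at the start; "ft_torque": the same for the moment, N m; "finger_gap": opening from 0.0 (shut) to 1.0 (fully open).
Only numpy, scipy, OpenCV 4.12 (cv2) and the standard library are available. Lean on these libraries where they do the work, as an engineer would, in place of code of your own. Each camera call takes 0.05 s, during which the arm holds its last target.

TASK

Load the brass slug and then the bright aluminium slug into the mouth of the clear barrel, and ram them down past the rubber drag pads with the orange-handled rod until the stack bottoms out firmly, brass underneath. A firm finish is a push of about 15 N on the bottomed stack, kept up for a moment. Then stand the rod back in its blue stand and let go, leaving everything else where it is.

Things in the scene. Friction and masses are not known exactly. Their poses are not given: they have to be found in the camera images.
- fixture: Fixed packing fixture: dark steel base plate 120 x 120 mm, 6 mm thick, with the clear barrel (36 mm outside) standing upright at its centre, black rubber pads on its sides. Origin on the table under the barrel's axis, z up; its own +y points to the gauge column.
- gauge_top (a point): Top of the fixture's fixed steel gauge column: 16 mm thick, 90 mm from the barrel's axis along the fixture's +y, 206 mm tall, with a round gauge 48 mm across and 20 mm deep (along x) at its top reaching 214 mm above the table. Carry things round or over it; closing the jaws along the fixture's x at the barrel keeps the gripper's body clear of it.
- bore_mouth (a point): Centre of the barrel's rim, 130 mm above the table. The mouth is a funnel, 44 mm wide inside (52 mm outside) at the rim, narrowing over 15 mm of height to the bore, 28 mm in diameter.
- bore_floor (a point): Centre of the bore's flat bottom, 12 mm above the table, 118 mm below the rim; axes as the fixture's. Fully home, the brass slug's underside is on this floor and the aluminium slug's underside 36 mm above it, so the stack's top is 72 mm above this floor (84 mm above the table).
- pads (a point): On the barrel's axis, 62 mm above the table, level with the upper of two pairs of sprung black rubber drag pads (lower pair: 34 mm above the table) that reach into the bore from its +y and -y sides and nip a slug: a slug let go in the mouth stops at the pads; to go on, the stack must be pushed with 5 to 12 N, and the pads then hold it by friction.
- brass_slug: Yellow brass cylinder, 24 mm diameter, 36 mm tall, about 80 g, edges rounded by 3 mm, a copper band at mid height; stands upright on the tray. Origin at the centre of its underside, z up its axis.
- silver_slug: Bright silver-grey aluminium cylinder with a dark band, 24 mm diameter, 36 mm tall, about 60 g, edges rounded by 3 mm; stands upright on the tray. Origin at the centre of its underside, z up its axis.
- red_plug: Red plastic plug of the same size and shape as the slugs (24 x 36 mm), upright on the tray; not wanted, leave alone. Origin at the centre of its underside.
- tray: Fixed black kit tray, 70 mm (its x) by 170 mm (its y), floor 6 mm thick, rim 14 mm high. Origin at the centre of its underside. Slugs and plug stand on its floor in a row along its y, 50 mm apart, in any order: closing the jaws along its x keeps clear of the neighbours. It may be left or right of the fixture, the stand on the other side.
- rod: Packing rod standing upright in the stand: steel shaft 18 mm in diameter, flat-ended, 82 mm long, under an orange square handle 24 x 24 mm (sides along its x and y) that reaches from 81 to 126 mm above the foot; about 160 g. Origin at the centre of its foot, z up.
- stand: Fixed blue stand: round foot 72 mm across, 8 mm thick, with a cup 60 mm tall, flared at the mouth (40 mm inside), 26 mm bore. Origin at the centre of its underside.
- stand_floor (a point): Centre of the floor inside the stand's cup, 8 mm above the table, 52 mm below its rim, where the rod's foot rests.
- adaptor: Loose brass hexagon adaptor, 28 mm across, 30 mm tall, on a corner of the fixture's base plate; bystander. Origin at the centre of its underside.
- spanner: Loose steel spanner, 160 mm long, lying flat; bystander. Origin near its middle.
- coil: Loose yellow solenoid coil, about 70 x 40 x 40 mm; bystander. Origin at the centre of the yellow part's underside.
- valve_block: Loose blue valve block, 70 x 60 mm, 70 mm tall with its steel boss; bystander. Origin at the centre of its underside.
- gear_pump: Loose red gear pump, 80 x 100 mm, 100 mm tall with its shaft; bystander. Origin at the centre of its underside.
- oil_bottle: Loose grey closed bottle, 60 mm diameter, 150 mm tall; bystander. Origin at the centre of its underside.
There are look-alikes about, which are no part of the job. Of the things like the rod, leave any that is green or pink; of the rest the larger one is meant.

How it is judged:
By the outcome, as a careful person would: the job done as asked, in the order asked, and still so for the second after the job is handed in, with the robot touching nothing.
It also fails if it takes over 72 s, if anything falls off the work surface, if the arm or the gripper's body presses on something with over 40 N, if the wrist force passes 120 N, or if a joint passes its speed limit or range.

## Working session

There is one attempt and no reset: what is moved stays moved. The work goes in short steps, Python scripts to look and compute and a tool call to move; the robot and the scene stay as the last step left them, time stands still between calls to the robot, and variables do not carry over. Pictures are saved under pics/ and viewed, and the job is handed in when it is done.

Besides the shell and the picture viewer there is one more tool, called as a command line: name --argument value ..., lists and objects as JSON in quotes. move_arm: Moves the arm, as the interface text tells. Its arguments: {"type":"object","properties":{"deltas":{"type":"array"},"force":{"type":"number"}},"required":["deltas"]}

```bash
ls; mkdir -p pics; python3 - <<'E'
from station import manip, viewer, job
import cv2, numpy as np
print(manip.sense())
for n in ["scene","top","wrist"]:
    s=viewer.snapshot(n)
    np.savez(f"pics/{n}0.npz",**{k:np.array(v) for k,v in s.items()})
    cv2.imwrite(f"pics/{n}0.png",cv2.cvtColor(s["image"],cv2.COLOR_RGB2BGR))
    print(n,s["fovy"],s["cx"],s["cy"],s["R"],s["t"])
E
```

```text
pics
{'t': 0.0, 'q': array([-1.45344922e+00,  5.28456731e-01,  1.43389281e+00, -2.49483646e-05,
        1.18143948e+00, -1.78500936e-01]), 'qd': array([-0.00026765, -0.00011096, -0.00013832,  0.00032445,  0.00034809,
       -0.00040519]), 'tau': array([-2.84934198e-03, -4.42363608e+01, -1.78025419e+01, -4.09099002e-04,
        8.43974616e-03, -8.47485495e-06]), 'tcp_pos': array([ 0.18215438, -0.59711065,  0.23034246]), 'tool_rot': array([ 0.4214041 ,  0.56877181, -0.42028403,  0.56769583]), 'force': array([ 0.69438233, -0.66655307, -0.7380403 ]), 'ft_torque': array([-0.00890947,  0.02093815, -0.01647586]), 'finger_gap': 0.9974264042061971}
scene 53.12778048024024 255.89691432778434 189.13614598852712 [[-0.76872632  0.63935327  0.01694795]
 [ 0.37750902  0.4749695  -0.79491567]
 [-0.51628169 -0.60467459 -0.60648318]] [ 0.44320128 -0.1048697   1.27327369]
top 47.95652998302047 252.96128890333088 189.6044688210849 [[-0.00385013 -0.99973941 -0.02250086]
 [-0.99388528  0.00630867 -0.11023728]
 [ 0.11035051  0.02193884 -0.99365057]] [-0.0042549   0.54880038  1.30487724]
wrist 61.87222897976624 254.26027576494414 189.73724594335985 [[ 0.29076486 -0.95679393 -0.00108539]
 [-0.92343687 -0.28092439  0.26143036]
 [-0.25043989 -0.07501247 -0.96522173]] [-0.62439115 -0.03223446  0.37882602]
```

View pics/scene0.png

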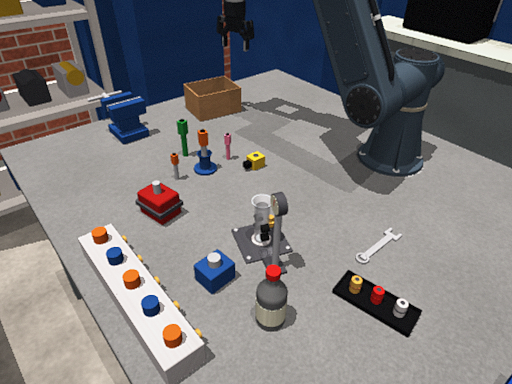

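View pics/top0.png

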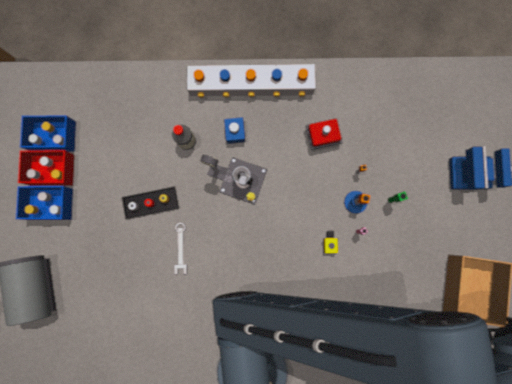

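View pics/wrist0.png

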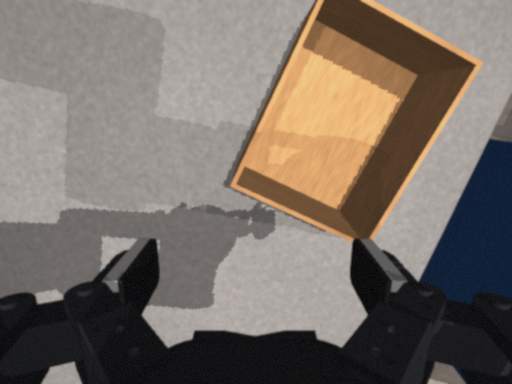

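The scene picture shows the tray with brass (355,284), red (378,294) and silver (401,306). The barrel is at (262,225), the stand with the orange rod at (204,155), and a small orange look-alike at (175,160). In the top view the tray is at (150,202), the barrel at (242,177) and the stand at (356,202).

```bash
cat > h.py <<'E'
import numpy as np, cv2
def load(n): 
    d=np.load(f"pics/{n}.npz"); return {k:d[k] for k in d.files}
def f(s): return 192/np.tan(np.radians(float(s["fovy"])/2))
def pts(s):
    h,w=s["depth"].shape; u,v=np.meshgrid(np.arange(w),np.arange(h)); z=s["depth"]
    c=np.stack([(u-s["cx"])/f(s)*z,(v-s["cy"])/f(s)*z,z],-1)
    return (c-s["t"])@s["R"]
def ray(s,u,v,z):
    d=np.array([(u-s["cx"])/f(s),(v-s["cy"])/f(s),1.0])@s["R"]; o=-s["t"]@s["R"]
    return o+d*(z-o[2])/d[2]
def proj(s,X):
    c=s["R"]@np.array(X)+s["t"]; return c[0]/c[2]*f(s)+s["cx"],c[1]/c[2]*f(s)+s["cy"]
E
python3 - <<'E'
from h import *
for n,sc in (("top0",6),("scene0",6)):
    s=load(n); im=cv2.cvtColor(s["image"],cv2.COLOR_RGB2BGR)
    a=[(112,140),(225,90)] if n[0]=='t' else [(220,90),(330,90)]
    wins=[(105,140,120,90),(200,140,100,70),(330,150,80,60)] if n[0]=='t' else [(325,260,110,80),(220,180,90,100),(160,110,80,75)]
    out=[cv2.resize(im[y:y+h,x:x+w],(400,int(400*h/w)),interpolation=cv2.INTER_CUBIC) for x,y,w,h in wins]
    H=max(o.shape[0] for o in out)
    cv2.imwrite(f"pics/crop_{n}.png",cv2.resize(np.hstack([cv2.copyMakeBorder(o,0,H-o.shape[0],0,0,0) for o in out]),(800,int(800*H/1200))))
    P=pts(s); hsv=cv2.cvtColor(s["image"],cv2.COLOR_RGB2HSV)
    for nm,lo,hi in (("orange",(5,170,90),(18,255,255)),("yellow/brass",(19,100,90),(32,255,255)),("blue",(105,150,60),(120,255,255)),("red",(0,180,90),(4,255,255))):
        m=cv2.inRange(hsv,lo,hi); k,l,st,c=cv2.connectedComponentsWithStats(m)
        for i in range(1,k):
            if st[i,4]>12 and st[i,4]<800:
                p=P[(l==i)&(s["depth"]>0)]
                if len(p) and .3<p[:,0].mean()<.9 and abs(p[:,1].mean())<.5: print(n,nm,st[i,4],c[i].round(1),np.median(p,0).round(3),"zmax",p[:,2].max().round(3))
E
```

```text
top0 orange 72 [302.5  74. ] [ 0.896 -0.162  0.086] zmax 0.09
top0 orange 70 [198.5  75.1] [0.896 0.158 0.085] zmax 0.092
top0 orange 72 [250.4  74.6] [ 0.896 -0.001  0.085] zmax 0.093
top0 orange 17 [362.  168.4] [ 0.602 -0.33   0.087] zmax 0.094
top0 orange 55 [363.8 198.5] [ 0.509 -0.32   0.135] zmax 0.141
top0 yellow/brass 19 [301.2  93.4] [ 0.85  -0.16   0.038] zmax 0.047
top0 yellow/brass 19 [200.4  94.3] [0.853 0.158 0.037] zmax 0.044
top0 yellow/brass 24 [225.7  94. ] [0.852 0.077 0.038] zmax 0.045
top0 yellow/brass 21 [250.8  93.5] [ 0.853 -0.002  0.038] zmax 0.045
top0 yellow/brass 19 [276.4  93.5] [ 0.853 -0.081  0.038] zmax 0.043
top0 yellow/brass 63 [250.1 196. ] [0.529 0.002 0.028] zmax 0.041
top0 yellow/brass 57 [163.  197.6] [0.525 0.27  0.041] zmax 0.048
top0 yellow/brass 213 [330.5 245.1] [ 0.378 -0.24   0.041] zmax 0.049
top0 blue 62 [224.3  74.8] [0.896 0.079 0.085] zmax 0.092
top0 blue 65 [276.4  74.4] [ 0.897 -0.08   0.084] zmax 0.091
top0 blue 270 [234.4 130.2] [0.726 0.048 0.051] zmax 0.058
top0 blue 239 [353.2 202.6] [ 0.504 -0.312  0.011] zmax 0.066
top0 red
[... 442 characters left out ...]
ow/brass 17 [271.1 216.8] [0.529 0.002 0.033] zmax 0.035
scene0 yellow/brass 57 [356.4 279.7] [0.528 0.272 0.04 ] zmax 0.042
scene0 yellow/brass 18 [156.6 278.9] [0.852 0.002 0.036] zmax 0.039
scene0 yellow/brass 19 [176.  303.4] [0.852 0.082 0.037] zmax 0.04
scene0 yellow/brass 24 [198.2 331.7] [0.852 0.162 0.037] zmax 0.038
scene0 blue 26 [199.6 153.9] [ 0.523 -0.339  0.055] zmax 0.059
scene0 blue 20 [208.6 152.6] [ 0.498 -0.322  0.055] zmax 0.059
scene0 blue 219 [204.5 167.4] [ 0.525 -0.313  0.006] zmax 0.042
scene0 red 580 [155.9 196.6] [ 0.739 -0.211  0.067] zmax 0.082
scene0 red 199 [272.8 272.4] [0.717 0.211 0.148] zmax 0.151
scene0 red 175 [376.9 294.9] [0.52  0.321 0.033] zmax 0.042
```

```bash
ls pics
```

```text
crop_scene0.png
crop_top0.png
scene0.npz
scene0.png
top0.npz
top0.png
wrist0.npz
wrist0.png
```

View pics/crop_top0.png

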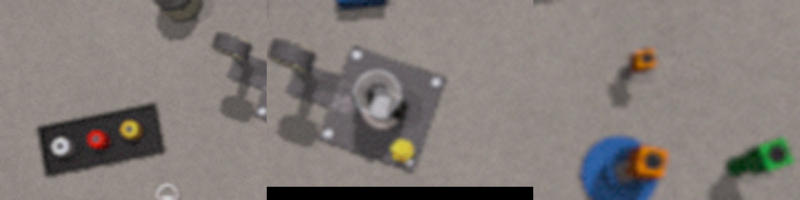

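View pics/crop_scene0.png

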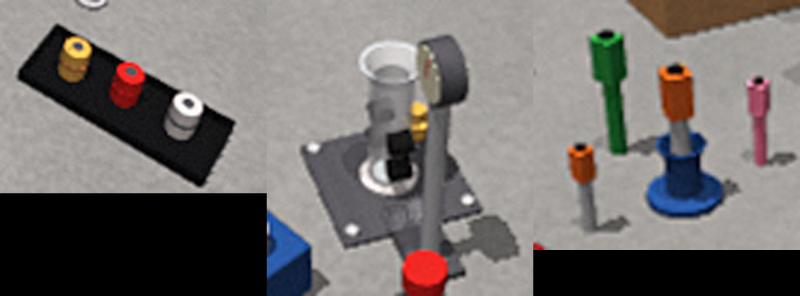

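The crops show the tray row as silver, red, brass from left to right in the top view. The fixture's gauge points up-left, and the large orange rod is in the blue stand. Next I measure yaws and centres.

```bash
python3 - <<'E'
from h import *
s=load("top0"); im=s["image"]; P=pts(s); hsv=cv2.cvtColor(im,cv2.COLOR_RGB2HSV)
g=cv2.cvtColor(im,cv2.COLOR_RGB2GRAY)
# tray
m=np.zeros_like(g); m[170:235,105:195]=(g[170:235,105:195]<60)*255
m=cv2.morphologyEx(m,cv2.MORPH_CLOSE,np.ones((9,9)))
c=max(cv2.findContours(m,0,2)[0],key=cv2.contourArea); b=cv2.boxPoints(cv2.minAreaRect(c))
w=np.array([ray(s,*p,.012)[:2] for p in b]); print("tray",b.round(1).tolist(),w.round(4).tolist(),w.mean(0))
for i in range(4):
    e=w[(i+1)%4]-w[i]; print(np.linalg.norm(e).round(4),np.degrees(np.arctan2(e[1],e[0])).round(1))
# plate bolts
win=g[140:225,205:285]
big=cv2.resize(im[145:215,185:285],(800,560),interpolation=cv2.INTER_CUBIC); cv2.imwrite("pics/fix.png",big[...,::-1])
# points high above table near the fixture
for lo,hi in ((.003,.012),(.118,.14),(.17,.23)):
    q=P[(P[...,2]>lo)&(P[...,2]<hi)&(abs(P[...,0]-.57)<.14)&(abs(P[...,1]-.03)<.14)]
    print(lo,len(q),q.mean(0).round(4) if len(q) else 0, (q.min(0).round(3),q.max(0).round(3)) if len(q) else 0)
    if len(q) and lo<.01:
        r=cv2.minAreaRect((q[:,:2]*1000).astype(np.float32)); print(r)
    if len(q) and lo>.01: 
        print(cv2.minAreaRect((q[:,:2]*1000).astype(np.float32)))
E
```

```text
tray [[121.69999694824219, 197.3000030517578], [173.8000030517578, 186.8000030517578], [178.0, 207.8000030517578], [125.80000305175781, 218.1999969482422]] [[0.5291, 0.4073], [0.5611, 0.2429], [0.4949, 0.2286], [0.4631, 0.3921]] [0.51206387 0.31773804]
0.1675 -79.0
0.0677 -167.8
0.1665 101.0
0.0678 13.0
0.003 2484 [0.5676 0.0283 0.0057] (array([ 0.431, -0.11 ,  0.003]), array([0.71 , 0.17 , 0.012]))
((570.49755859375, 29.693603515625), (279.5284423828125, 279.18621826171875), 89.84879302978516)
0.118 163 [0.5838 0.0284 0.1271] (array([0.557, 0.002, 0.118]), array([0.607, 0.116, 0.136]))
((598.4569091796875, 54.3176383972168), (113.51776885986328, 49.44934844970703), 59.55315017700195)
0.17 155 [0.6097 0.1091 0.2068] (array([0.596, 0.087, 0.174]), array([0.629, 0.134, 0.219]))
((611.599365234375, 110.44027709960938), (46.526451110839844, 22.31536102294922), 69.61451721191406)
```

View pics/fix.png

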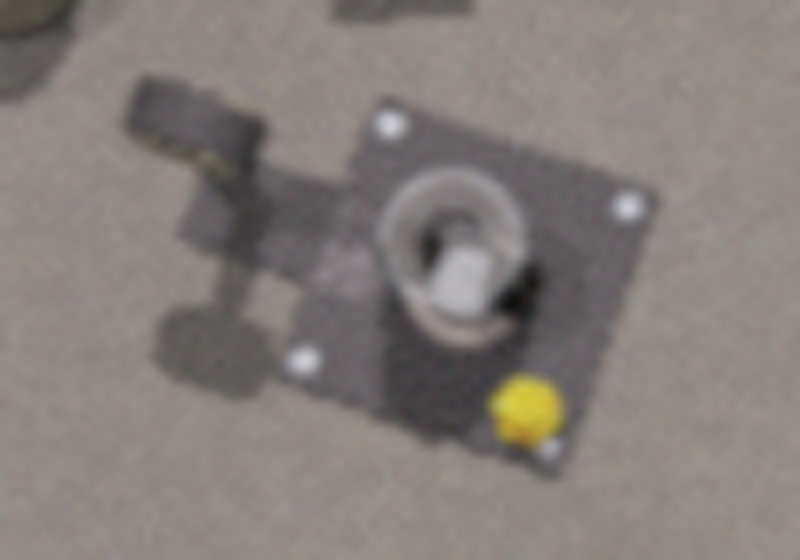

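```bash
python3 - <<'E'
from h import *
s=load("top0")
cv=lambda x,y:((x+.5)/8-.5+185,(y+.5)/8-.5+145)
B=[(391,125),(629,207),(548,448),(303,361)]
w=np.array([ray(s,*cv(*p),.007)[:2] for p in B]); print(w.round(4),w.mean(0))
for i in range(4):
    e=w[(i+1)%4]-w[i]; print(np.linalg.norm(e).round(4),np.degrees(np.arctan2(e[1],e[0])).round(1))
print("rim",ray(s,*cv(453,241),.13), "L/R",ray(s,*cv(379,240),.13),ray(s,*cv(528,240),.13))
# tray slugs: top at .042
hsv=cv2.cvtColor(s["image"],cv2.COLOR_RGB2HSV)
im=s["image"]
cv2.imwrite("pics/tray.png",cv2.resize(im[180:225,115:185],(784,504),interpolation=cv2.INTER_CUBIC)[...,::-1])
cv2.imwrite("pics/st.png",cv2.resize(im[180:220,335:385],(800,640)[:2] if 0 else (750,600),interpolation=cv2.INTER_CUBIC)[...,::-1])
# orange top
m=cv2.inRange(hsv,(5,150,80),(18,255,255)); m[:,:340]=0;m[:185]=0;m[215:]=0
c=max(cv2.findContours(m,0,2)[0],key=cv2.contourArea); print(cv2.minAreaRect(c))
print(ray(s,363.5,198.5,.134))
E
```

```text
[[ 0.6457  0.0551]
 [ 0.6121 -0.0391]
 [ 0.5168 -0.0067]
 [ 0.5517  0.0897]] [0.5815716  0.02474339]
0.1 -109.6
0.1007 161.2
0.1026 70.1
0.1002 -20.2
rim [0.58103777 0.0244192  0.13      ] L/R [0.58159069 0.05103368 0.13      ] [ 0.58120803 -0.00252908  0.13      ]
((364.0, 198.0), (8.0, 10.0), 90.0)
[ 0.50995607 -0.32195878  0.134     ]
```

View pics/tray.png

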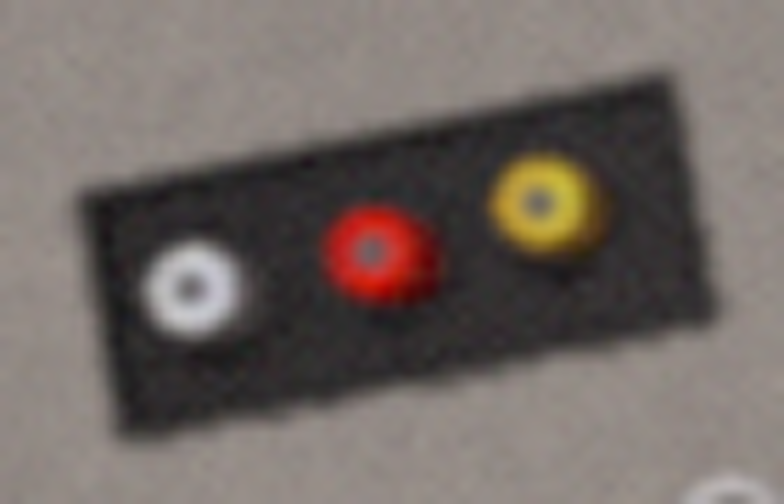

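View pics/st.png

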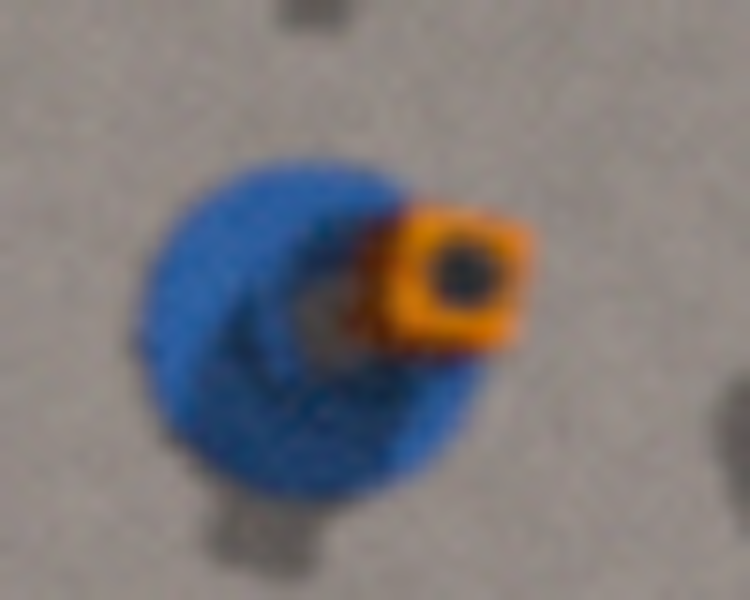

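```bash
cat >> h.py <<'E'
from scipy.spatial.transform import Rotation as Ro
def yaw_R(phi):  # tool x down, tool z horizontal at world yaw phi(deg)
    p=np.radians(phi); z=np.array([np.cos(p),np.sin(p),0]); x=np.array([0,0,-1.]); return np.stack([x,np.cross(z,x),z],1)
def state():
    from station import manip
    s=manip.sense(); R=Ro.from_quat(s["tool_rot"]).as_matrix()
    print("t %.2f pos %s yaw %.2f tilt %.2f F %s gap %.1f q6 %.2f"%(s["t"],(s["tcp_pos"]*1000).round(1),np.degrees(np.arctan2(R[1,2],R[0,2])),np.degrees(np.arccos(-R[2,0])),s["force"].round(1),s["finger_gap"]*85.4,s["q"][5]))
    return s["tcp_pos"],R
def plan(p0,R0,target_mm,phi,n):
    """n equal rows from p0,R0 to target; prints tool-axis rows"""
    d=(np.array(target_mm)/1000-p0)*1000/n; rv=(Ro.from_matrix(R0).inv()*Ro.from_matrix(yaw_R(phi))).as_rotvec()
    R=R0; st=Ro.from_rotvec(rv/n)
    for i in range(n):
        print(np.r_[R.T@d,np.degrees(rv/n)].round(1).tolist()); R=R@st.as_matrix()
    return np.array(target_mm)/1000,R
E
python3 - <<'E'
from h import *
s=load("top0")
a=lambda x,y:((x+.5)/11.2-.5+115,(y+.5)/11.2-.5+180)
b=ray(s,*a(540,203),.042); v=ray(s,*a(191,289),.042); r=ray(s,*a(373,250),.042)
print("brass",b,"silver",v,"red",r,"row dir",np.degrees(np.arctan2(*(v-b)[1::-1]))-90,np.linalg.norm(v-b))
c=lambda x,y:((x+.5)/15-.5+335,(y+.5)/15-.5+180)
print("rodtop",ray(s,*c(466,272),.134),ray(s,*c(460,277),.134),"stand",ray(s,*c(317,331),.008))
sc=load("scene0"); print("rod top scene", [ray(sc,202.7,130,.134)])
w=load("wrist0"); 
p,R=state(); plan(p,R,[300,-450,270],-20,10)
E
```

```text
brass [0.52428914 0.27012186 0.042     ] silver [0.50116546 0.36589303 0.042     ] red [0.51161248 0.31592018 0.042     ] row dir 13.574106062601857 0.09852320309358992
rodtop [ 0.51228718 -0.32794171  0.134     ] [ 0.51134737 -0.32678597  0.134     ] stand [ 0.5115765  -0.32678081  0.008     ]
rod top scene [array([ 0.51112243, -0.32601142,  0.134     ])]
t 0.15 pos [ 182.2 -597.3  230.5] yaw -73.05 tilt 0.10 F [ 0.3 -0.7  0.7] gap 85.7 q6 -0.18
[-3.9, 15.6, -10.7, -5.3, -0.0, -0.0]
[-3.9, 16.5, -9.2, -5.3, -0.0, -0.0]
[-3.9, 17.3, -7.6, -5.3, -0.0, -0.0]
[-3.9, 17.9, -6.0, -5.3, -0.0, -0.0]
[-3.9, 18.4, -4.3, -5.3, -0.0, -0.0]
[-3.9, 18.7, -2.6, -5.3, -0.0, -0.0]
[-3.9, 18.8, -0.8, -5.3, -0.0, -0.0]
[-3.9, 18.8, 0.9, -5.3, -0.0, -0.0]
[-3.9, 18.7, 2.6, -5.3, -0.0, -0.0]
[-3.9, 18.4, 4.4, -5.3, -0.0, -0.0]
```

```bash
python3 - <<'E'
from h import *
p,R=state(); p,R=plan(p,R,[450,-200,270],-30,10); print(); plan(p,R,[524,270,170],12.5,10)
E
```

```text
t 0.15 pos [ 182.2 -597.3  230.5] yaw -73.05 tilt 0.10 F [ 0.3 -0.7  0.7] gap 85.7 q6 -0.18
[-3.9, 37.2, -30.2, -4.3, -0.0, -0.0]
[-3.9, 39.4, -27.3, -4.3, -0.0, -0.0]
[-3.9, 41.3, -24.3, -4.3, -0.0, -0.0]
[-3.9, 43.0, -21.1, -4.3, -0.0, -0.0]
[-3.9, 44.5, -17.8, -4.3, -0.0, -0.0]
[-3.9, 45.7, -14.4, -4.3, -0.0, -0.0]
[-3.9, 46.6, -11.0, -4.3, -0.0, -0.0]
[-3.9, 47.3, -7.4, -4.3, -0.0, -0.0]
[-3.9, 47.8, -3.9, -4.3, -0.0, -0.0]
[-3.9, 47.9, -0.3, -4.3, -0.0, -0.0]

[10.0, 44.4, -17.1, -4.2, 0.0, -0.0]
[10.0, 45.5, -13.8, -4.2, 0.0, -0.0]
[10.0, 46.4, -10.3, -4.2, 0.0, -0.0]
[10.0, 47.1, -6.9, -4.2, 0.0, -0.0]
[10.0, 47.5, -3.4, -4.2, 0.0, -0.0]
[10.0, 47.6, 0.2, -4.2, 0.0, -0.0]
[10.0, 47.4, 3.7, -4.2, 0.0, -0.0]
[10.0, 47.0, 7.2, -4.2, 0.0, -0.0]
[10.0, 46.4, 10.7, -4.2, 0.0, -0.0]
[10.0, 45.5, 14.1, -4.2, 0.0, -0.0]
```

move_arm --deltas '[60,-4,37,-30,-4.3,0,0,60,-4,39.5,-27,-4.3,0,0,60,-4,41.5,-24,-4.3,0,0,60,-4,43,-21,-4.3,0,0,60,-4,44.5,-18,-4.3,0,0,60,-4,45.5,-14.5,-4.3,0,0,60,-4,46.5,-11,-4.3,0,0,60,-4,47.5,-7.5,-4.3,0,0,60,-4,48,-4,-4.3,0,0,60,-4,48,-0.5,-4.3,0,0]' --force 60

```text
t: 1.15
tcp_pos: [0.4509, -0.1989, 0.2714]
tool_rot: [0.182, 0.683, -0.182, 0.683]
force: [1.0, -1.5, -1.1]
finger_gap: 0.706
```

move_arm --deltas '[60,0,44.5,-17,-4.2,0,0,60,0,45.5,-14,-4.2,0,0,60,0,46.5,-10.5,-4.2,0,0,60,0,47,-7,-4.2,0,0,60,0,47.5,-3.5,-4.2,0,0,60,10,47.5,0,-4.2,0,0,60,20,47.5,3.5,-4.2,0,0,60,20,47,7,-4.2,0,0,60,20,46.5,10.5,-4.2,0,0,60,20,45.5,14,-4.2,0,0]'

```text
t: 2.15
tcp_pos: [0.5241, 0.2652, 0.1829]
tool_rot: [-0.075, 0.703, 0.075, 0.703]
force: [0.2, 0.2, 0.4]
finger_gap: 0.703
```

```bash
python3 - <<'E'
from h import *
from station import viewer
s=viewer.snapshot("wrist"); np.savez("pics/w1.npz",**{k:np.array(v) for k,v in s.items()})
cv2.imwrite("pics/w1.png",s["image"][...,::-1]); p,R=state()
for nm,X in (("brass",[.5243,.2701,.042]),("silver",[.5012,.3659,.042])): print(nm,proj(s,X))
E
```

```text
t 2.20 pos [523.6 271.5 179.6] yaw 12.43 tilt 0.28 F [ 1.9  4.4 -1. ] gap 59.9 q6 0.07
brass (np.float64(254.32115511475513), np.float64(172.73862968432664))
silver (np.float64(251.27051315478712), np.float64(55.772052366553794))
```

View pics/w1.png

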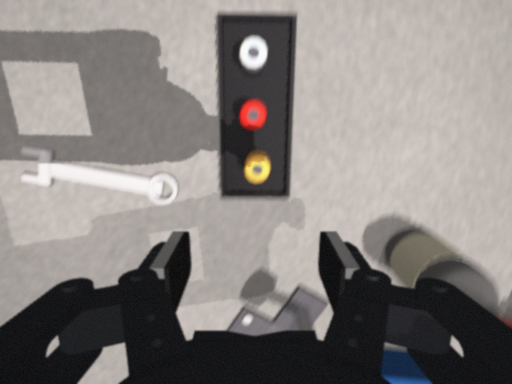

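```bash
python3 - <<'E'
from h import *
from station import viewer
s=viewer.snapshot("wrist"); np.savez("pics/w2.npz",**{k:np.array(v) for k,v in s.items()})
p,R=state()
cv2.imwrite("pics/w2.png",cv2.resize(s["image"][0:220,180:330],(545,800)[:2] if 0 else (409,600),interpolation=cv2.INTER_CUBIC)[...,::-1])
hsv=cv2.cvtColor(s["image"],cv2.COLOR_RGB2HSV)
m=cv2.inRange(hsv,(18,100,120),(34,255,255)); m[200:]=0
k,l,st,c=cv2.connectedComponentsWithStats(m); i=1+st[1:,4].argmax(); print(c[i],st[i],ray(s,*c[i],.042))
m=cv2.inRange(hsv,(0,0,150),(180,50,255)); m[100:]=0;m[:,:225]=0;m[:,290:]=0;m[:18]=0
k,l,st,c=cv2.connectedComponentsWithStats(m); i=1+st[1:,4].argmax(); print(c[i],st[i],ray(s,*c[i],.042))
E
```

```text
t 2.25 pos [522.9 268.  180.6] yaw 12.32 tilt 0.23 F [-1.1 -0.1  0.1] gap 59.8 q6 0.07
[255.11087866 179.63179916] [242 166  27  28 478] [0.525411   0.27159972 0.042     ]
[252.09833333  64.025     ] [238  49  29  31 600] [0.502021   0.36627951 0.042     ]
```

View pics/w2.png

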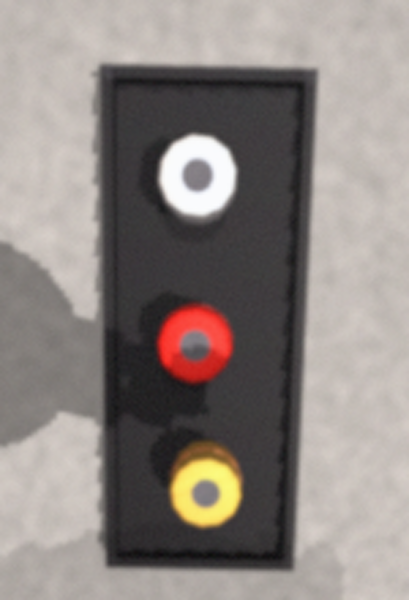

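move_arm --deltas '[60,35,2.3,2.7,0,0,0,60,40,0,0,0,0,0,60,40,0,0,0,0,0,60,26,0,0,0,0,0,60,15,0,0,0,0,0,60,0,0,0,0,0,0,60,0,0,0,0,0,0]'

```text
t: 2.95
tcp_pos: [0.5272, 0.266, 0.0286]
tool_rot: [-0.073, 0.703, 0.074, 0.704]
force: [0.1, 0.4, 0.7]
finger_gap: 0.704
```

```bash
python3 -c "
from h import *
state()"
```

```text
t 2.95 pos [527.2 266.   28.6] yaw 11.93 tilt 0.08 F [0.1 0.4 0.7] gap 60.2 q6 0.07
```

move_arm --deltas '[60,0,5.2,-1.1,-0.5,0,0,60,5,0,0,0,0,0,60,4.5,0,0,0,0,0,60,0,0,0,0,0,0,60,0,0,0,0,0,0]'

```text
t: 3.45
tcp_pos: [0.5242, 0.271, 0.0183]
tool_rot: [-0.077, 0.703, 0.077, 0.703]
force: [0.4, -0.6, 0.0]
finger_gap: 0.703
```

```bash
python3 -c "
from h import *
from station import viewer
state()
s=viewer.snapshot('wrist');cv2.imwrite('pics/w3.png',s['image'][...,::-1])"
```

```text
t 3.45 pos [524.2 271.   18.3] yaw 12.45 tilt 0.01 F [ 0.4 -0.6  0. ] gap 60.0 q6 0.07
```

View pics/w3.png

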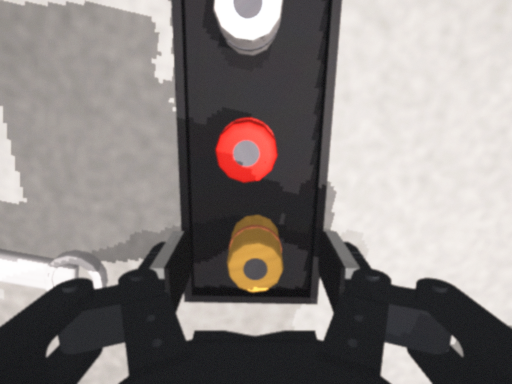

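The wrist view shows the brass slug centred between the fingers at (255,265), clear of the red plug. I'll close and lift.

move_arm --deltas '[15,0,0,0,0,0,0,15,0,0,0,0,0,0,15,0,0,0,0,0,0,15,0,0,0,0,0,0,15,0,0,0,0,0,0,15,0,0,0,0,0,0]' --force 50

```text
t: 4.1
tcp_pos: [0.5245, 0.271, 0.0186]
tool_rot: [-0.077, 0.703, 0.077, 0.703]
force: [-0.1, -0.5, 3.6]
finger_gap: 0.261
```

```bash
python3 - <<'E'
from h import *
p,R=state(); p,R=plan(p,R,[524,271,118],12.5,3); p,R=plan(p,R,[565,150,250],-4,4);plan(p,R,[581,24,250],-20,3)
E
```

```text
t 4.10 pos [524.5 271.   18.6] yaw 12.45 tilt 0.03 F [-0.1 -0.5  3.6] gap 22.3 q6 0.07
[-33.1, 0.0, -0.1, -0.0, 0.0, -0.0]
[-33.1, 0.0, -0.1, -0.0, 0.0, -0.0]
[-33.1, 0.0, -0.2, -0.0, 0.0, -0.0]
[-33.0, -31.8, 3.5, 4.1, 0.0, -0.0]
[-33.0, -31.4, 5.7, 4.1, 0.0, -0.0]
[-33.0, -30.9, 8.0, 4.1, 0.0, -0.0]
[-33.0, -30.3, 10.2, 4.1, 0.0, -0.0]
[-0.0, -41.5, 8.3, 5.3, -0.0, 0.0]
[-0.0, -40.6, 12.1, 5.3, -0.0, 0.0]
[-0.0, -39.3, 15.8, 5.3, -0.0, 0.0]
```

move_arm --deltas '[15,-33,0,0,0,0,0,15,-35,0,0,0,0,0,15,-35,0,0,0,0,0,15,-35,-31.8,3.5,4.1,0,0,15,-35,-31.4,5.7,4.1,0,0,15,-35,-31,8,4.1,0,0,15,-32,-30,10,4.1,0,0,15,0,-41.5,8.5,5.3,0,0,15,0,-40.5,12,5.3,0,0,15,0,-39.5,16,5.3,0,0]'

```text
t: 5.1
tcp_pos: [0.5813, 0.0226, 0.2583]
tool_rot: [0.123, 0.696, -0.123, 0.696]
force: [1.0, 0.6, -1.0]
finger_gap: 0.262
```

move_arm --deltas '[15,0,0,0,0,0,0,15,0,0,0,0,0,0,15,0,0,0,0,0,0]'

```text
t: 5.4
tcp_pos: [0.581, 0.0249, 0.2578]
tool_rot: [0.122, 0.697, -0.121, 0.696]
force: [0.1, 0.5, 0.2]
finger_gap: 0.258
```

```bash
python3 - <<'E'
from h import *
from station import viewer
s=viewer.snapshot("wrist"); p,R=state()
np.savez("pics/w4.npz",**{k:np.array(v) for k,v in s.items()})
cv2.imwrite("pics/w4.png",s["image"][...,::-1])
print(proj(s,[.5811,.0245,.13]))
print(p*1000, R.T@(np.array([.5813,.0246,.133])-p)*1000)
E
```

```text
t 5.45 pos [581.   25.3 258. ] yaw -19.75 tilt 0.07 F [ 0.1 -0.  -0.9] gap 22.0 q6 0.20
(np.float64(253.42869734010932), np.float64(182.44405754568976))
[581.03776007  25.2821497  257.96435455] [124.96354574  -0.57846362   0.63373778]
```

View pics/w4.png

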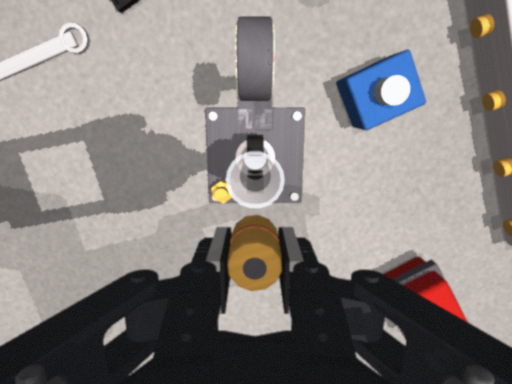

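The slug is held straight at (255,260), and the funnel rim is centred near (256,178). I'll zoom in to fit the rim.

```bash
python3 - <<'E'
from h import *
s=load("w4"); cv2.imwrite("pics/w4z.png",cv2.resize(s["image"][95:225,190:320],(600,600),interpolation=cv2.INTER_CUBIC)[...,::-1])
cv=lambda x,y:((x+.5)/(600/130)-.5+190,(y+.5)/(600/130)-.5+95)
# bolts
E
```

```text
(no output)
```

View pics/w4z.png

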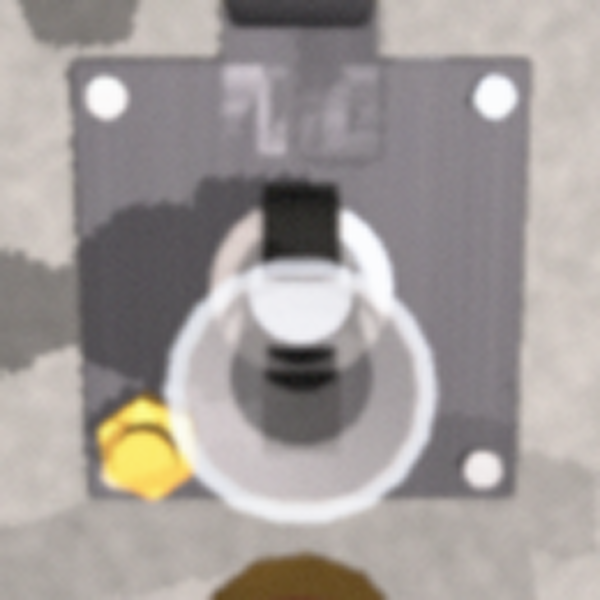

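```bash
python3 - <<'E'
from h import *
s=load("w4"); k=600/130
cv=lambda x,y:((x+.5)/k-.5+190,(y+.5)/k-.5+95)
rim=ray(s,*cv(301.5,390.5),.13); print("rim",rim)
w=np.array([ray(s,*cv(*p),.007)[:2] for p in [(106,98),(495,98),(482,470)]]); print(w,"center",(w[0]+w[2])/2)
for a,b in ((0,1),(2,1)):
    e=w[b]-w[a]; print(np.linalg.norm(e),np.degrees(np.arctan2(e[1],e[0])))
E
```

```text
rim [0.58331043 0.02677093 0.13      ]
[[ 0.55227012  0.08994302]
 [ 0.64730752  0.0556528 ]
 [ 0.61304148 -0.03902884]] center [0.5826558  0.02545709]
0.10103427945571858 -19.83982929157834
0.10069147904127963 70.10440887847169
```

move_arm --deltas '[15,35,0.9,1,0,0,0,15,40,0,0,0,0,0,15,25,0,0,0,0,0,15,15,0,0,0,0,0,15,9,0,0,0,0,0,15,0,0,0,0,0,0,15,0,0,0,0,0,0]'

```text
t: 6.15
tcp_pos: [0.5834, 0.0251, 0.135]
tool_rot: [0.122, 0.696, -0.121, 0.697]
force: [-0.1, -0.6, -0.7]
finger_gap: 0.259
```

```bash
python3 - <<'E'
from h import *
from station import viewer
p,R=state()
s=viewer.snapshot("wrist"); cv2.imwrite("pics/w5.png",s["image"][...,::-1])
s=viewer.snapshot("scene"); cv2.imwrite("pics/s5.png",cv2.resize(s["image"][150:270,200:330],(650,600))[...,::-1])
E
```

```text
t 6.15 pos [583.4  25.1 135. ] yaw -19.79 tilt 0.07 F [-0.1 -0.6 -0.7] gap 22.1 q6 0.20
```

View pics/w5.png

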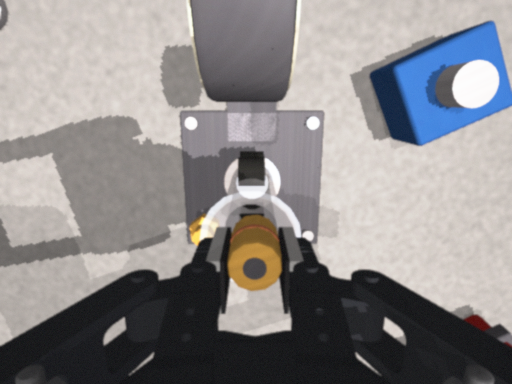

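View pics/s5.png

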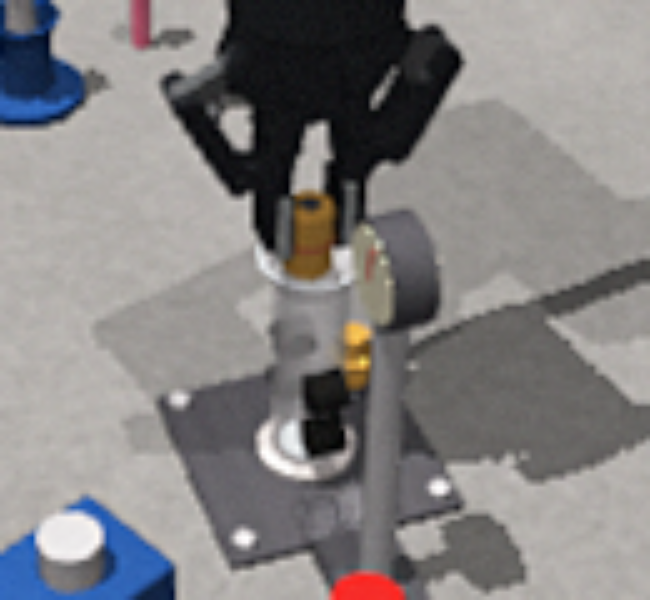

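The slug sits over the funnel, with the rim at about x=251 and the slug at 255, so I'll shift about 1.5 mm, lower slightly and release.

move_arm --deltas '[15,2,0,-1.5,0,0,0,15,0,0,0,0,0,0,15,0,0,0,0,0,0,60,0,0,0,0,0,0,60,0,0,0,0,0,0,60,0,0,0,0,0,0,60,0,0,0,0,0,0]'

```text
t: 6.95
tcp_pos: [0.5815, 0.025, 0.1324]
tool_rot: [0.122, 0.696, -0.122, 0.697]
force: [0.0, -0.6, 0.5]
finger_gap: 0.703
```

```bash
python3 - <<'E'
from h import *
from station import viewer
p,R=state()
s=viewer.snapshot("wrist"); cv2.imwrite("pics/w6.png",s["image"][...,::-1])
s=viewer.snapshot("scene"); cv2.imwrite("pics/s6.png",cv2.resize(s["image"][150:270,200:330],(650,600))[...,::-1])
p,R=plan(p,R,[583,25,250],-20,3);p,R=plan(p,R,[555,150,250],-4,3);plan(p,R,[501.5,366,150],13,5)
E
```

```text
t 6.95 pos [581.5  25.  132.4] yaw -19.85 tilt 0.01 F [ 0.  -0.6  0.5] gap 60.0 q6 0.20
[-39.2, 0.2, 0.5, 0.0, 0.0, -0.0]
[-39.2, 0.2, 0.5, 0.0, 0.0, -0.0]
[-39.2, 0.2, 0.5, 0.0, 0.0, -0.0]
[0.0, 36.0, -23.0, -5.3, -0.0, 0.0]
[-0.0, 37.9, -19.6, -5.3, -0.0, 0.0]
[-0.0, 39.6, -16.0, -5.3, -0.0, 0.0]
[20.0, 42.3, -13.7, -3.4, 0.0, 0.0]
[20.0, 43.1, -11.2, -3.4, 0.0, 0.0]
[20.0, 43.7, -8.6, -3.4, 0.0, 0.0]
[20.0, 44.1, -6.0, -3.4, 0.0, 0.0]
[20.0, 44.4, -3.3, -3.4, 0.0, 0.0]
```

View pics/s6.png

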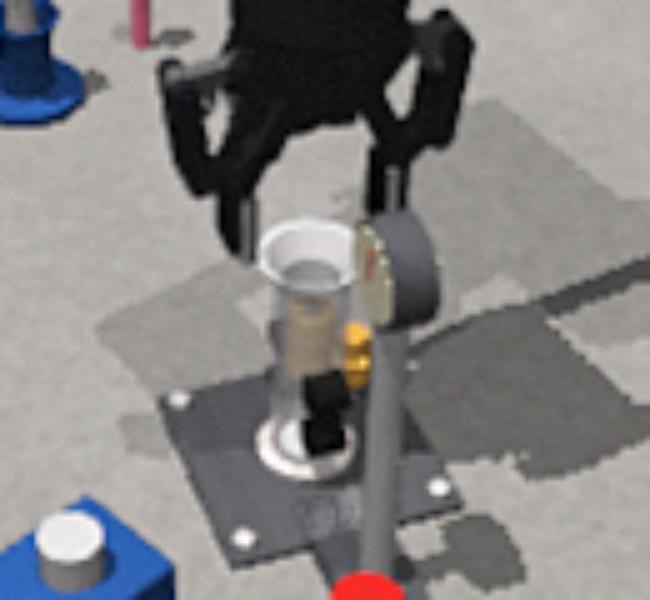

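View pics/w6.png

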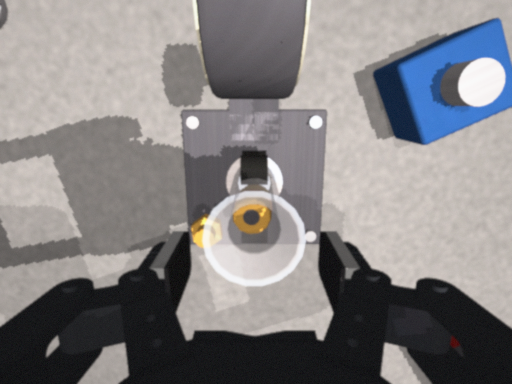

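Brass dropped upright into the bore, seen at (252,218), and the rim is now centred between the fingers. Now the silver slug.

move_arm --deltas '[60,-38,0,0,0,0,0,60,-40,0,0,0,0,0,60,-40,0,0,0,0,0,60,0,36,-23,-5.3,0,0,60,0,38,-19.5,-5.3,0,0,60,0,39.5,-16,-5.3,0,0,60,0,42.5,-13.5,-3.4,0,0,60,20,43,-11,-3.4,0,0,60,35,43.5,-8.5,-3.4,0,0,60,35,44,-6,-3.4,0,0]'

```text
t: 8.05
tcp_pos: [0.5131, 0.3144, 0.1682]
tool_rot: [-0.06, 0.704, 0.061, 0.705]
force: [1.5, -0.8, -0.1]
finger_gap: 0.702
```

move_arm --deltas '[60,35,44.5,-3.5,-3.4,0,0,60,0,0,0,0,0,0,60,0,0,0,0,0,0,60,0,0,0,0,0,0]'

```text
t: 8.45
tcp_pos: [0.5046, 0.3502, 0.1384]
tool_rot: [-0.08, 0.702, 0.08, 0.703]
force: [0.1, -0.1, 0.7]
finger_gap: 0.704
```

```bash
python3 - <<'E'
from h import *
from station import viewer
s=viewer.snapshot("wrist"); p,R=state()
cv2.imwrite("pics/w7.png",s["image"][...,::-1])
for t in ([.5012,.366],[.502,.3663]): print((R.T@(np.array(t+[.019])-p)*1000).round(1), proj(s,t+[.042]))
E
```

```text
t 8.50 pos [505.  350.  138.9] yaw 12.96 tilt 0.14 F [-0.1 -0.   0.7] gap 60.0 q6 0.20
[119.9  16.4  -0.4] (np.float64(252.78060481451348), np.float64(170.39625548096643))
[119.9  16.5   0.5] (np.float64(253.89182435406525), np.float64(170.2502356916914))
```

View pics/w7.png

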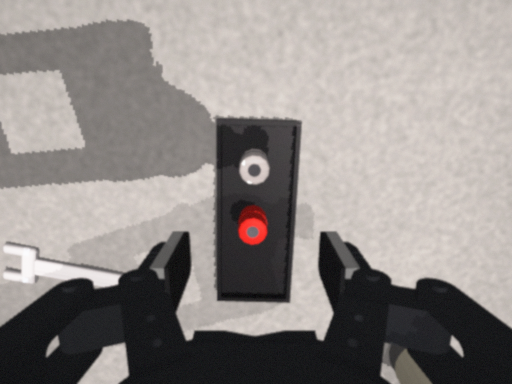

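The silver slug is at (254,170), matching the prediction. I'll descend.

move_arm --deltas '[60,20,16.4,0.1,0,0,0,60,30,0,0,0,0,0,60,35,0,0,0,0,0,60,20,0,0,0,0,0,60,8,0,0,0,0,0,60,0,0,0,0,0,0,60,0,0,0,0,0,0]'

```text
t: 9.2
tcp_pos: [0.5015, 0.3667, 0.0261]
tool_rot: [-0.08, 0.702, 0.08, 0.704]
force: [-0.0, -0.2, 0.3]
finger_gap: 0.702
```

```bash
python3 - <<'E'
from h import *
from station import viewer
s=viewer.snapshot("wrist"); p,R=state()
cv2.imwrite("pics/w8.png",s["image"][...,::-1])
for t in ([.5012,.366],[.502,.3663]): print((R.T@(np.array(t+[.019])-p)*1000).round(1), proj(s,t+[.042]))
E
```

```text
t 9.25 pos [501.5 366.9  26.3] yaw 13.00 tilt 0.19 F [-0.6  0.1  0.2] gap 60.3 q6 0.23
[ 7.3 -0.8 -0.5] (np.float64(250.83309867786693), np.float64(260.47568035929544))
[ 7.3 -0.7  0.3] (np.float64(252.76879202401776), np.float64(260.2376630631941))
```

View pics/w8.png

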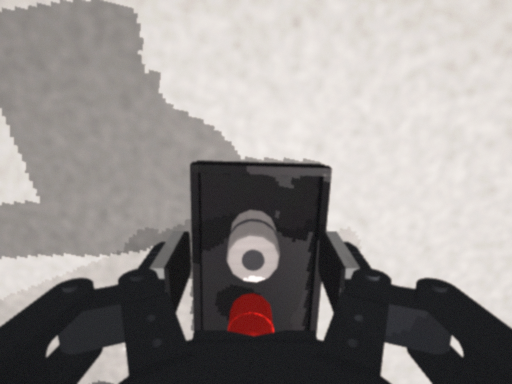

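move_arm --deltas '[60,7,-0.7,0,0,0,0,60,0,0,0,0,0,0,60,0,0,0,0,0,0,15,0,0,0,0,0,0,15,0,0,0,0,0,0,15,0,0,0,0,0,0,15,0,0,0,0,0,0,15,0,0,0,0,0,0,15,0,0,0,0,0,0]'

```text
t: 10.15
tcp_pos: [0.5002, 0.3662, 0.0179]
tool_rot: [-0.08, 0.702, 0.08, 0.703]
force: [-1.3, 0.8, 3.8]
finger_gap: 0.26
```

```bash
python3 - <<'E'
from h import *
p,R=state(); p,R=plan(p,R,[501.5,366,119],13,3); p,R=plan(p,R,[560,150,260],-4,6);plan(p,R,[581.5,25,260],-19.9,3)
E
```

```text
t 10.15 pos [500.2 366.2  17.9] yaw 13.05 tilt 0.02 F [-1.3  0.8  3.8] gap 22.2 q6 0.22
[-33.7, -0.1, 0.4, 0.0, 0.0, -0.0]
[-33.7, -0.1, 0.4, 0.0, 0.0, -0.0]
[-33.7, -0.1, 0.4, 0.0, 0.0, -0.0]
[-23.5, -37.3, 1.4, 2.8, 0.0, -0.0]
[-23.5, -37.2, 3.2, 2.8, 0.0, -0.0]
[-23.5, -37.0, 5.1, 2.8, 0.0, -0.0]
[-23.5, -36.7, 6.9, 2.8, 0.0, -0.0]
[-23.5, -36.3, 8.7, 2.8, 0.0, -0.0]
[-23.5, -35.8, 10.5, 2.8, 0.0, -0.0]
[-0.0, -41.1, 10.1, 5.3, -0.0, 0.0]
[-0.0, -40.0, 13.8, 5.3, -0.0, 0.0]
[-0.0, -38.5, 17.4, 5.3, -0.0, 0.0]
```

move_arm --deltas '[15,-33,0,0,0,0,0,15,-38,0,0,0,0,0,15,-38,0,0,0,0,0,15,-35,-37.5,1.5,2.8,0,0,15,-35,-37,3,2.8,0,0,15,-35,-37,5,2.8,0,0,15,-28,-36.5,7,2.8,0,0,15,0,-36.5,8.5,2.8,0,0,15,0,-36,10.5,2.8,0,0,15,0,-41,10,5.3,0,0]'

```text
t: 11.15
tcp_pos: [0.5657, 0.1095, 0.2572]
tool_rot: [0.057, 0.705, -0.057, 0.705]
force: [0.2, -0.4, -1.6]
finger_gap: 0.263
```

move_arm --deltas '[15,0,-40,14,5.3,0,0,15,0,-38.5,17.5,5.3,0,0,15,0,0,0,0,0,0,15,0,0,0,0,0,0,15,0,0,0,0,0,0]'

```text
t: 11.65
tcp_pos: [0.5798, 0.0282, 0.2567]
tool_rot: [0.12, 0.697, -0.12, 0.696]
force: [0.3, -0.4, -0.4]
finger_gap: 0.261
```

```bash
python3 - <<'E'
from h import *
p,R=state(); plan(p,R,[581.5,25,136],-19.9,1)
E
```

```text
t 11.65 pos [579.8  28.2 256.7] yaw -19.60 tilt 0.09 F [ 0.3 -0.4 -0.4] gap 22.3 q6 0.20
[120.7, -2.4, 2.8, 0.3, -0.1, -0.0]
```

move_arm --deltas '[15,35,-2.4,2.5,0.3,0,0,15,40,0,0,0,0,0,15,25,0,0,0,0,0,15,12,0,0,0,0,0,15,9,0,0,0,0,0,15,0,0,0,0,0,0,15,0,0,0,0,0,0]'

```text
t: 12.35
tcp_pos: [0.5829, 0.0245, 0.1372]
tool_rot: [0.122, 0.696, -0.122, 0.697]
force: [-0.2, -0.0, -0.6]
finger_gap: 0.259
```

```bash
python3 - <<'E'
from h import *
from station import viewer
p,R=state(); plan(p,R,[581.5,25,132.5],-19.9,1)
s=viewer.snapshot("wrist"); cv2.imwrite("pics/w9.png",s["image"][...,::-1])
E
```

```text
t 12.35 pos [582.9  24.5 137.2] yaw -19.91 tilt 0.13 F [-0.2 -0.  -0.6] gap 22.1 q6 0.20
[4.7, 0.0, -1.5, -0.0, 0.1, -0.0]
```

View pics/w9.png

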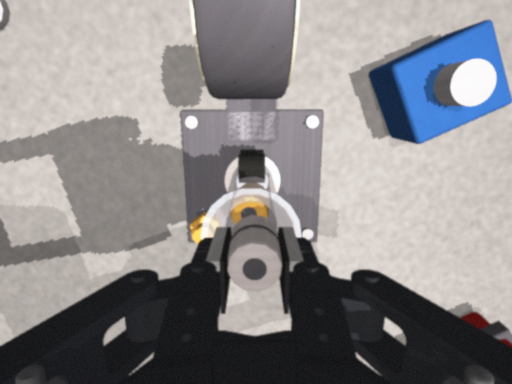

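The silver slug is over the funnel with brass visible below at (248,210). I'll lower, release and look.

move_arm --deltas '[15,4,0,-1.5,0,0,0,15,0,0,0,0,0,0,15,0,0,0,0,0,0,60,0,0,0,0,0,0,60,0,0,0,0,0,0,60,0,0,0,0,0,0,60,0,0,0,0,0,0]'

```text
t: 13.1
tcp_pos: [0.5807, 0.0247, 0.1322]
tool_rot: [0.123, 0.696, -0.123, 0.697]
force: [0.1, 1.0, -0.3]
finger_gap: 0.704
```

```bash
python3 - <<'E'
from h import *
from station import viewer
p,R=state()
s=viewer.snapshot("wrist"); a=s["image"][130:300,170:340]
t=viewer.snapshot("scene"); b=t["image"][150:270,200:330]
cv2.imwrite("pics/c10.png",np.hstack([cv2.resize(a,(400,400)),cv2.resize(b,(400,400))])[...,::-1])
p,R=plan(p,R,[581.5,25,235],-20,3);plan(p,R,[511.5,-327,235],-20,8)
E
```

```text
t 13.10 pos [580.7  24.7 132.2] yaw -19.96 tilt 0.01 F [ 0.1  1.  -0.3] gap 60.2 q6 0.20
[-34.3, 0.2, 0.2, 0.0, 0.0, -0.0]
[-34.3, 0.2, 0.2, 0.0, 0.0, -0.0]
[-34.3, 0.2, 0.2, 0.0, 0.0, -0.0]
[0.0, -44.3, 6.8, -0.0, -0.0, 0.0]
[0.0, -44.3, 6.8, -0.0, -0.0, 0.0]
[0.0, -44.3, 6.8, -0.0, -0.0, 0.0]
[0.0, -44.3, 6.8, -0.0, -0.0, 0.0]
[0.0, -44.3, 6.8, -0.0, -0.0, 0.0]
[0.0, -44.3, 6.8, -0.0, -0.0, 0.0]
[0.0, -44.3, 6.8, -0.0, -0.0, 0.0]
[0.0, -44.3, 6.8, -0.0, -0.0, 0.0]
```

View pics/c10.png

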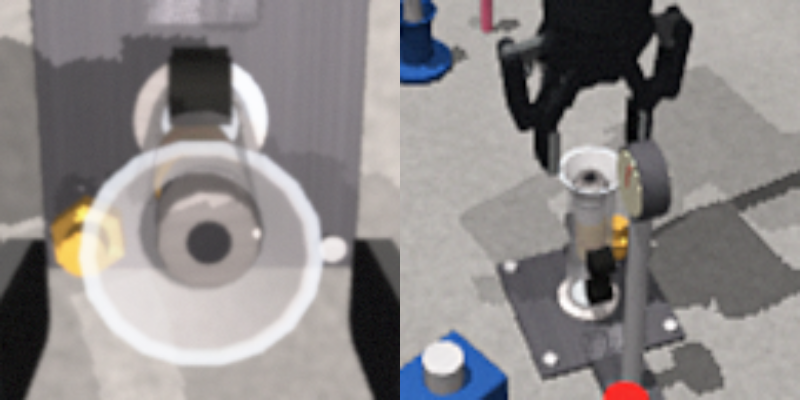

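Silver stands upright in the mouth on top of brass. Now I'll hover above the rod.

move_arm --deltas '[60,-35,0,0,0,0,0,60,-38,0,0,0,0,0,60,-30,-44,7,0,0,0,60,0,-44,7,-2,0,0,60,0,-44,8,-2,0,0,60,0,-44,8,-2,0,0,60,0,-43.5,10,-2,0,0,60,0,-43,11,-2,0,0,60,0,-43,13,-2,0,0,60,0,-43,14,-1,0,0]'

```text
t: 14.2
tcp_pos: [0.5678, -0.3284, 0.2331]
tool_rot: [0.043, 0.706, -0.043, 0.706]
force: [0.8, -0.4, -0.3]
finger_gap: 0.697
```

move_arm --deltas '[60,0,0,0,0,0,0,60,0,0,0,0,0,0,60,0,0,0,0,0,0]'

```text
t: 14.5
tcp_pos: [0.5678, -0.3254, 0.2327]
tool_rot: [0.043, 0.706, -0.042, 0.705]
force: [0.3, 1.0, 0.6]
finger_gap: 0.705
```

```bash
python3 - <<'E'
from h import *
from station import viewer
p,R=state()
s=viewer.snapshot("wrist"); np.savez("pics/w11.npz",**{k:np.array(v) for k,v in s.items()})
print(proj(s,[.5115,-.3268,.134])); cv2.imwrite("pics/w11.png",s["image"][...,::-1])
E
```

```text
t 14.50 pos [ 567.8 -325.4  232.7] yaw -6.93 tilt 0.11 F [0.3 1.  0.6] gap 60.2 q6 -0.57
(np.float64(182.2730274468911), np.float64(200.75684518497462))
```

View pics/w11.png

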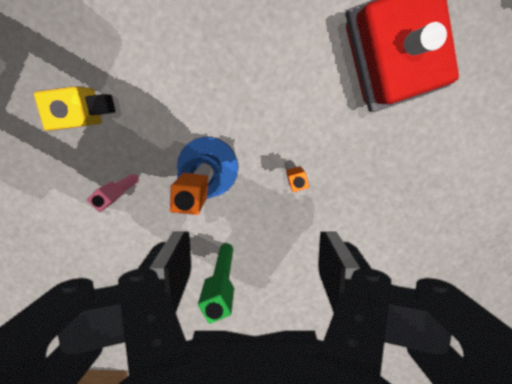

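The wrist view shows the rod handle's top dot at (184,200), with pink at (100,198), green at (215,305) and small orange at (298,180).

```bash
python3 - <<'E'
from h import *
s=load("w11"); P=pts(s); hsv=cv2.cvtColor(s["image"],cv2.COLOR_RGB2HSV)
cv2.imwrite("pics/w11z.png",cv2.resize(s["image"][165:225,155:215],(600,600),interpolation=cv2.INTER_CUBIC)[...,::-1])
for nm,lo,hi in (("green",(45,150,40),(80,255,255)),("pink",(160,80,60),(178,255,255)),("orange",(5,170,60),(18,255,255))):
    m=cv2.inRange(hsv,lo,hi); k,l,st,c=cv2.connectedComponentsWithStats(m)
    for i in range(1,k):
        if st[i,4]>60:
            q=P[l==i]; t=q[q[:,2]>q[:,2].max()-.008]; print(nm,st[i,4],"zmax",q[:,2].max().round(3),"top",t.mean(0).round(4),t.min(0).round(3),t.max(0).round(3))
print(ray(s,184.3,200.3,.134))
E
```

```text
green 1321 zmax 0.376 top [ 0.5771 -0.2597  0.3757] [ 0.577 -0.26   0.376] [ 0.577 -0.26   0.376]
pink 713 zmax 0.376 top [ 0.5771 -0.2597  0.3757] [ 0.577 -0.26   0.376] [ 0.577 -0.26   0.376]
orange 260 zmax 0.09 top [ 0.6081 -0.3327  0.087 ] [ 0.6   -0.342  0.082] [ 0.617 -0.325  0.09 ]
orange 945 zmax 0.376 top [ 0.5771 -0.2597  0.3757] [ 0.577 -0.26   0.376] [ 0.577 -0.26   0.376]
[ 0.51315516 -0.32662251  0.134     ]
```

View pics/w11z.png

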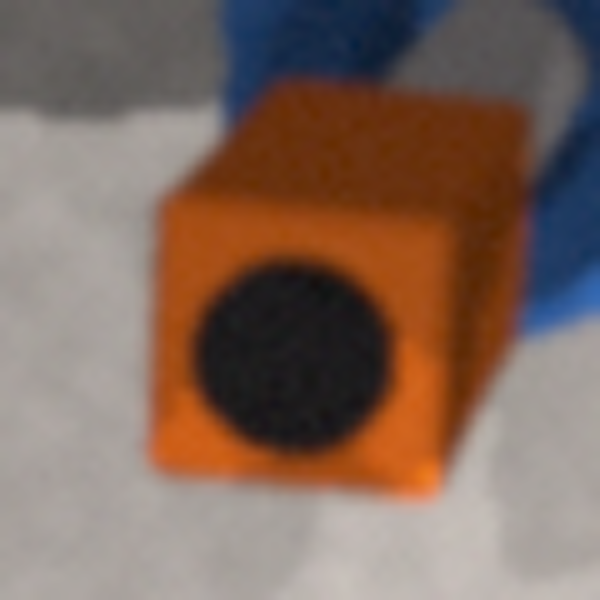

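```bash
python3 - <<'E'
from h import *
s=load("w11"); cv=lambda x,y:((x+.5)/10-.5+155,(y+.5)/10-.5+165)
w=np.array([ray(s,*cv(*p),.134)[:2] for p in [(160,203),(452,218),(437,492),(152,468)]]); print(w.round(4),w.mean(0))
for a,b in ((0,1),(3,2),(3,0),(2,1)):
    e=w[b]-w[a]; print(np.linalg.norm(e).round(4),np.degrees(np.arctan2(e[1],e[0])))
P=pts(s); hsv=cv2.cvtColor(s["image"],cv2.COLOR_RGB2HSV)
m=cv2.inRange(hsv,(45,150,40),(80,255,255)); m[:230]=0
q=P[(m>0)&(s["depth"]>0)]; print("green top",np.percentile(q,95,axis=0),np.median(q,0))
p,R=state()
phi=-10
plan(p,R,[512,-327,200],phi,2)
E
```

```text
[[ 0.5048 -0.3129]
 [ 0.5271 -0.3169]
 [ 0.5222 -0.339 ]
 [ 0.5    -0.3343]] [ 0.51353124 -0.32578087]
0.0227 -10.011734369503614
0.0227 -12.073699040783756
0.0219 77.45028428713641
0.0227 77.45670146584173
green top [ 0.5315765  -0.41903261  0.12687569] [ 0.5224215  -0.42449464  0.1082376 ]
t 14.55 pos [ 568.  -325.1  232.9] yaw -6.89 tilt 0.09 F [0.2 0.2 0.1] gap 59.9 q6 -0.57
[16.5, -4.3, -27.7, 1.6, -0.0, -0.0]
[16.4, -5.1, -27.5, 1.6, -0.0, -0.0]
```

move_arm --deltas '[60,0,-4.1,-27.6,2.5,0,0,60,0,-5.3,-27.4,2.4,0,0,60,20,0,0,0,0,0,60,10,0,0,0,0,0,60,0,0,0,0,0,0,60,0,0,0,0,0,0]'

```text
t: 15.15
tcp_pos: [0.5132, -0.3276, 0.2032]
tool_rot: [0.073, 0.703, -0.073, 0.703]
force: [0.0, 0.6, -0.7]
finger_gap: 0.699
```

```bash
python3 - <<'E'
from h import *
from station import viewer
p,R=state()
s=viewer.snapshot("wrist"); print(proj(s,[.5125,-.3265,.134])); cv2.imwrite("pics/w12.png",s["image"][...,::-1])
plan(p,R,[512.4,-326.6,97],-11.8,1)
E
```

```text
t 15.15 pos [ 513.2 -327.6  203.2] yaw -11.78 tilt 0.01 F [ 0.   0.6 -0.7] gap 59.7 q6 -0.55
(np.float64(251.31794112937703), np.float64(200.78988485290733))
[106.2, 0.8, -1.0, 0.0, 0.0, -0.0]
```

View pics/w12.png

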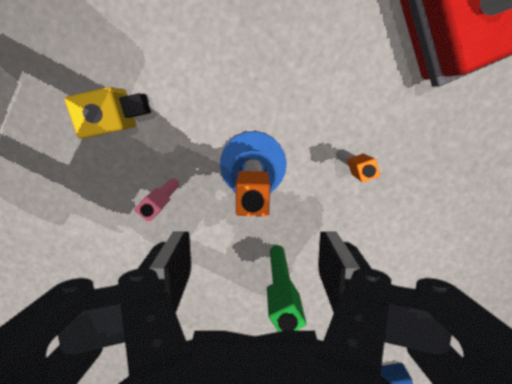

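The handle is square to the jaws, dot at (252,200). I'll descend and grip.

move_arm --deltas '[60,30,0.6,-0.6,0,0,0,60,35,0,0,0,0,0,60,25,0,0,0,0,0,60,15,0,0,0,0,0,60,0,0,0,0,0,0,60,0,0,0,0,0,0]'

```text
t: 15.8
tcp_pos: [0.5128, -0.3278, 0.0986]
tool_rot: [0.073, 0.703, -0.073, 0.704]
force: [0.0, 0.4, -0.4]
finger_gap: 0.704
```

```bash
python3 - <<'E'
from h import *
from station import viewer
p,R=state()
s=viewer.snapshot("wrist"); cv2.imwrite("pics/w13.png",s["image"][...,::-1])
plan(p,R,[512.4,-326.6,97],-11.8,1)
E
```

```text
t 15.80 pos [ 512.8 -327.8   98.6] yaw -11.83 tilt 0.07 F [ 0.   0.4 -0.4] gap 60.1 q6 -0.55
[1.6, 1.1, -0.7, -0.0, 0.1, 0.0]
```

View pics/w13.png

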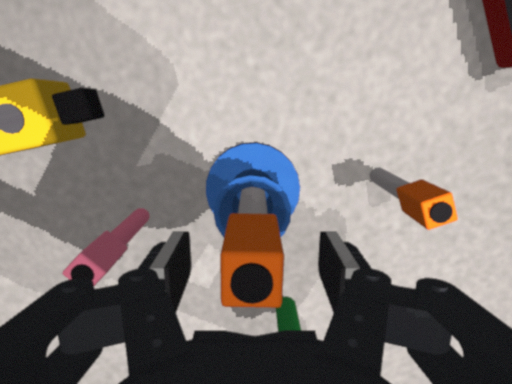

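move_arm --deltas '[60,1.5,1,-0.6,0,0,0,60,0,0,0,0,0,0,15,0,0,0,0,0,0,15,0,0,0,0,0,0,15,0,0,0,0,0,0,15,0,0,0,0,0,0,15,0,0,0,0,0,0,15,0,0,0,0,0,0]' --force 110

```text
t: 16.65
tcp_pos: [0.512, -0.3267, 0.0972]
tool_rot: [0.073, 0.703, -0.073, 0.704]
force: [-0.1, 0.0, 4.4]
finger_gap: 0.268
```

```bash
python3 - <<'E'
from h import *
p,R=state()
p,R=plan(p,R,[512.3,-327,245],-11.8,4);plan(p,R,[581.5,25,245],-20,8)
E
```

```text
t 16.65 pos [ 512.  -326.7   97.2] yaw -11.85 tilt 0.07 F [-0.1  0.   4.4] gap 22.9 q6 -0.54
[-37.0, -0.1, 0.1, -0.0, 0.0, 0.0]
[-37.0, -0.1, 0.1, -0.0, 0.0, 0.0]
[-37.0, -0.1, 0.1, -0.0, 0.0, 0.0]
[-37.0, -0.1, 0.1, -0.0, 0.0, 0.0]
[-0.0, 44.8, -0.5, 1.0, -0.0, -0.0]
[-0.0, 44.8, -1.3, 1.0, -0.0, -0.0]
[-0.0, 44.8, -2.1, 1.0, -0.0, -0.0]
[-0.0, 44.7, -2.9, 1.0, -0.0, -0.0]
[-0.0, 44.7, -3.7, 1.0, -0.0, -0.0]
[-0.0, 44.6, -4.5, 1.0, -0.0, -0.0]
[-0.0, 44.5, -5.3, 1.0, -0.0, -0.0]
[-0.0, 44.4, -6.1, 1.0, -0.0, -0.0]
```

move_arm --deltas '[15,-25,0,0,0,0,0,15,-37,0,0,0,0,0,15,-40,0,0,0,0,0,15,-45,0,0,0,0,0,15,-5,44.5,-0.5,1,0,0,15,0,45,-1.5,1,0,0,15,0,45,-2,1,0,0,15,0,45,-3,1,0,0,15,0,44.5,-3.5,1,0,0,15,0,44.5,-4.5,1,0,0]'

```text
t: 17.65
tcp_pos: [0.5631, -0.0604, 0.2476]
tool_rot: [0.11, 0.699, -0.11, 0.698]
force: [0.8, -0.7, -1.6]
finger_gap: 0.27
```

move_arm --deltas '[15,0,44.5,-5.5,1,0,0,15,0,35,-6,1,0,0,15,0,0,0,0,0,0,15,0,0,0,0,0,0,15,0,0,0,0,0,0]'

```text
t: 18.15
tcp_pos: [0.5773, 0.0159, 0.248]
tool_rot: [0.122, 0.697, -0.122, 0.696]
force: [-0.2, -0.1, -1.6]
finger_gap: 0.269
```

```bash
python3 - <<'E'
from h import *
from station import viewer
p,R=state()
plan(p,R,[581.5,25,245],-20,1)
s=viewer.snapshot("wrist"); cv2.imwrite("pics/w14.png",s["image"][...,::-1])
s=viewer.snapshot("scene"); cv2.imwrite("pics/s14.png",cv2.resize(s["image"][110:270,180:350],(637,600))[...,::-1])
E
```

```text
t 18.15 pos [577.3  15.9 248. ] yaw -19.88 tilt 0.08 F [-0.2 -0.1 -1.6] gap 23.0 q6 0.18
[2.9, 10.0, 0.9, 0.1, -0.1, 0.0]
```

View pics/w14.png

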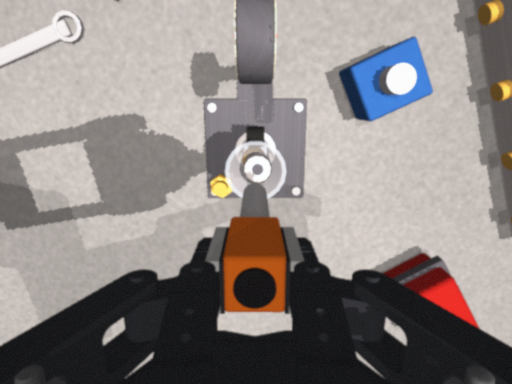

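View pics/s14.png

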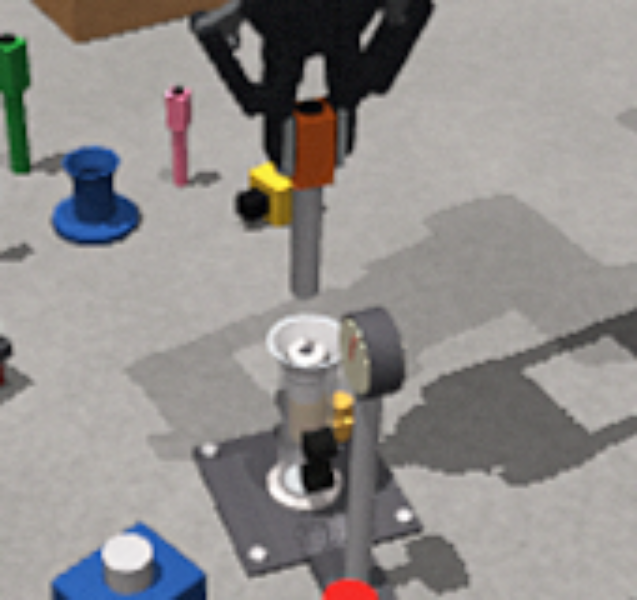

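The rod is held vertically, and the silver slug sits in the mouth at (258,168). I'll align over the axis and descend to near contact.

move_arm --deltas '[15,0,10,0.9,0,0,0,15,8,0,0,0,0,0,15,5,0,0,0,0,0,15,0,0,0,0,0,0,15,0,0,0,0,0,0]'

```text
t: 18.75
tcp_pos: [0.5817, 0.0258, 0.2351]
tool_rot: [0.122, 0.697, -0.122, 0.696]
force: [-0.0, -0.1, -1.3]
finger_gap: 0.265
```

```bash
python3 - <<'E'
from h import *
from station import viewer
p,R=state()
plan(p,R,[581.5,25,230],-20,1)
s=viewer.snapshot("scene"); t=viewer.snapshot("top");w=viewer.snapshot("wrist")
b=s["image"][130:270,200:340]; a=t["image"][140:220,200:280]
cv2.imwrite("pics/c15.png",np.hstack([cv2.resize(a,(400,400)),cv2.resize(b,(400,400))])[...,::-1])
cv2.imwrite("pics/w15.png",w["image"][...,::-1])
E
```

```text
t 18.75 pos [581.7  25.8 235.1] yaw -19.86 tilt 0.05 F [-0.  -0.1 -1.3] gap 22.6 q6 0.20
[5.1, -0.8, 0.1, 0.1, -0.1, 0.0]
```

View pics/c15.png

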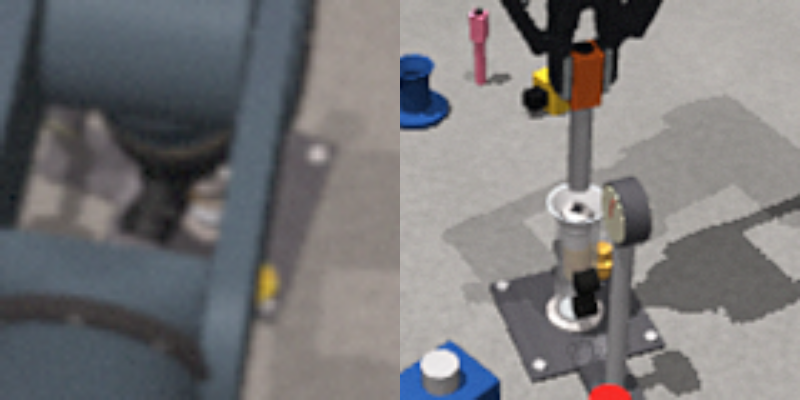

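View pics/w15.png

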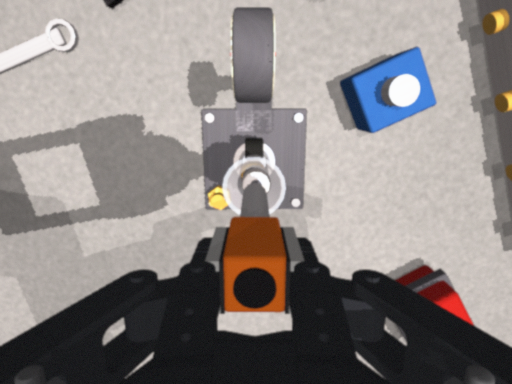

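The rod is over the slug and inside the rim in both views. I'll push gently in small rows.

move_arm --deltas '[15,3,-0.5,0,0,0,0,15,3,0,0,0,0,0,15,3,0,0,0,0,0,15,2,0,0,0,0,0]'

```text
t: 19.3
tcp_pos: [0.5816, 0.0254, 0.2241]
tool_rot: [0.122, 0.697, -0.122, 0.696]
force: [-0.2, 0.2, -1.7]
finger_gap: 0.268
```

move_arm --deltas '[15,3,0,0,0,0,0,15,3,0,0,0,0,0,15,2,0,0,0,0,0,15,0,0,0,0,0,0]'

```text
t: 19.7
tcp_pos: [0.5816, 0.0254, 0.2162]
tool_rot: [0.122, 0.697, -0.122, 0.696]
force: [0.3, -0.1, -1.4]
finger_gap: 0.266
```

move_arm --deltas '[15,3,0,0,0,0,0,15,3,0,0,0,0,0,15,2,0,0,0,0,0,15,0,0,0,0,0,0]'

```text
t: 20.1
tcp_pos: [0.5818, 0.0253, 0.2085]
tool_rot: [0.122, 0.697, -0.122, 0.697]
force: [0.4, 0.0, -1.6]
finger_gap: 0.269
```

```bash
python3 - <<'E'
from h import *
from station import viewer
p,R=state()
s=viewer.snapshot("scene"); w=viewer.snapshot("wrist")
b=s["image"][150:250,210:310]; a=w["image"][100:240,185:325]
cv2.imwrite("pics/c16.png",np.hstack([cv2.resize(a,(400,400)),cv2.resize(b,(400,400))])[...,::-1])
E
```

```text
t 20.10 pos [581.8  25.3 208.5] yaw -19.85 tilt 0.00 F [ 0.4  0.  -1.6] gap 23.0 q6 0.20
```

View pics/c16.png

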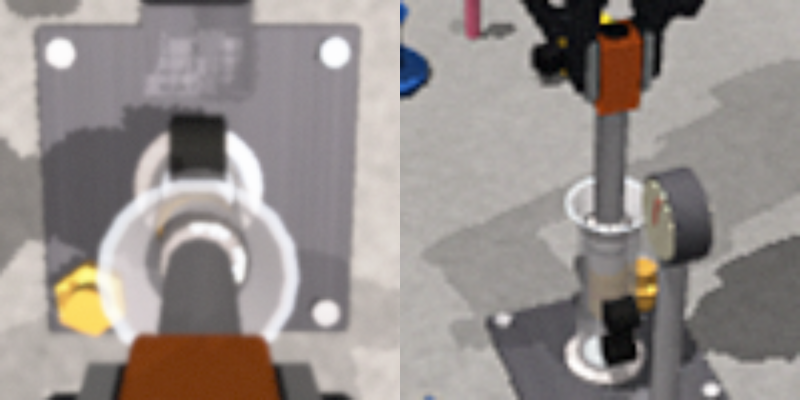

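The rod foot is in the funnel just above the silver slug. I'll continue down.

move_arm --deltas '[15,3,0,0,0,0,0,15,3,0,0,0,0,0,15,2,0,0,0,0,0,15,0,0,0,0,0,0]'

```text
t: 20.6
tcp_pos: [0.5816, 0.0253, 0.2001]
tool_rot: [0.122, 0.697, -0.122, 0.696]
force: [-0.6, -0.4, 0.6]
finger_gap: 0.266
```

move_arm --deltas '[15,3,0,0,0,0,0,15,3,0,0,0,0,0,15,3,0,0,0,0,0,15,0,0,0,0,0,0]'

```text
t: 21.0
tcp_pos: [0.5819, 0.0252, 0.1916]
tool_rot: [0.122, 0.696, -0.122, 0.697]
force: [-0.5, -0.4, 0.9]
finger_gap: 0.267
```

move_arm --deltas '[15,3,0,0,0,0,0,15,3,0,0,0,0,0,15,3,0,0,0,0,0,15,0,0,0,0,0,0]'

```text
t: 21.4
tcp_pos: [0.5819, 0.0253, 0.1825]
tool_rot: [0.122, 0.696, -0.122, 0.697]
force: [-0.9, -0.1, 2.3]
finger_gap: 0.264
```

move_arm --deltas '[15,3,0,0,0,0,0,15,2,0,0,0,0,0,15,1,0,0,0,0,0,15,0,0,0,0,0,0]'

```text
t: 21.8
tcp_pos: [0.582, 0.0253, 0.1769]
tool_rot: [0.122, 0.696, -0.122, 0.697]
force: [-1.4, -1.1, 5.0]
finger_gap: 0.27
```

move_arm --deltas '[15,1,0,0,0,0,0,15,1,0,0,0,0,0,15,1,0,0,0,0,0,15,0,0,0,0,0,0]'

```text
t: 22.2
tcp_pos: [0.582, 0.0253, 0.174]
tool_rot: [0.122, 0.696, -0.122, 0.697]
force: [0.4, -0.7, 5.0]
finger_gap: 0.267
```

move_arm --deltas '[15,1,0,0,0,0,0,15,1,0,0,0,0,0,15,0,0,0,0,0,0]'

```text
t: 22.5
tcp_pos: [0.5821, 0.0253, 0.173]
tool_rot: [0.122, 0.696, -0.122, 0.697]
force: [-2.7, -0.7, 10.2]
finger_gap: 0.266
```

move_arm --deltas '[15,0.7,0,0,0,0,0,15,0,0,0,0,0,0,15,0,0,0,0,0,0]'

```text
t: 22.8
tcp_pos: [0.5821, 0.0253, 0.173]
tool_rot: [0.122, 0.696, -0.122, 0.697]
force: [-2.0, -0.5, 14.5]
finger_gap: 0.262
```

```bash
python3 - <<'E'
from h import *
from station import viewer
state(); state()
s=viewer.snapshot("scene"); b=s["image"][150:250,210:310]; cv2.imwrite("pics/s17.png",cv2.resize(b,(600,600),interpolation=cv2.INTER_CUBIC)[...,::-1])
state()
E
```

```text
t 22.80 pos [582.1  25.3 173. ] yaw -19.84 tilt 0.08 F [-2.  -0.5 14.5] gap 22.4 q6 0.20
t 22.80 pos [582.1  25.3 173. ] yaw -19.84 tilt 0.08 F [-2.  -0.5 14.5] gap 22.4 q6 0.20
t 22.85 pos [582.1  25.3 173. ] yaw -19.84 tilt 0.08 F [-4.3 -0.3 14.1] gap 23.1 q6 0.20
```

View pics/s17.png

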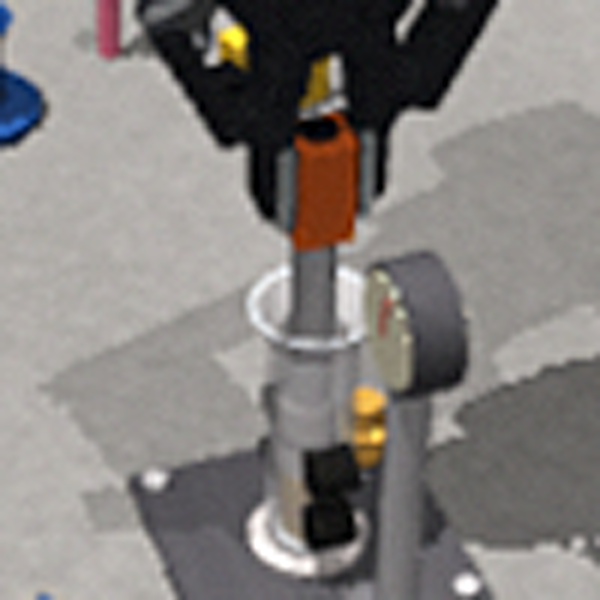

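Position stalled at 173.0 mm (foot about 84 mm) while the force rose to 14.5 N plus 1.5 N of rod weight, so the stack is bottomed. I'll hold it a moment.

move_arm --deltas '[15,0.2,0,0,0,0,0,15,0,0,0,0,0,0,15,0,0,0,0,0,0,15,0,0,0,0,0,0,15,0,0,0,0,0,0,15,0,0,0,0,0,0,15,0,0,0,0,0,0,15,0,0,0,0,0,0,15,0,0,0,0,0,0,15,0,0,0,0,0,0]'

```text
t: 23.85
tcp_pos: [0.5821, 0.0253, 0.173]
tool_rot: [0.122, 0.696, -0.122, 0.697]
force: [-2.0, -0.6, 14.8]
finger_gap: 0.271
```

move_arm --deltas '[15,0,0,0,0,0,0,15,0,0,0,0,0,0,15,0,0,0,0,0,0]'

```text
t: 24.15
tcp_pos: [0.5821, 0.0253, 0.173]
tool_rot: [0.122, 0.696, -0.122, 0.697]
force: [-3.6, 0.6, 15.9]
finger_gap: 0.267
```

```bash
python3 - <<'E'
from h import *
p,R=state()
p,R=plan(p,R,[582,25.2,245],-19.85,3);plan(p,R,[512,-326.7,245],-11.85,8)
E
```

```text
t 24.15 pos [582.1  25.3 173. ] yaw -19.84 tilt 0.08 F [-3.6  0.6 15.9] gap 22.8 q6 0.20
[-24.0, -0.0, 0.0, 0.0, 0.0, -0.0]
[-24.0, -0.0, -0.0, 0.0, 0.0, -0.0]
[-24.0, -0.0, -0.0, 0.0, 0.0, -0.0]
[0.0, -44.3, 6.7, -1.0, -0.0, 0.0]
[0.0, -44.5, 5.9, -1.0, -0.0, 0.0]
[0.0, -44.6, 5.2, -1.0, -0.0, 0.0]
[0.0, -44.6, 4.4, -1.0, -0.0, 0.0]
[0.0, -44.7, 3.6, -1.0, -0.0, 0.0]
[0.0, -44.8, 2.8, -1.0, -0.0, 0.0]
[0.0, -44.8, 2.0, -1.0, -0.0, 0.0]
[0.0, -44.8, 1.3, -1.0, -0.0, 0.0]
```

move_arm --deltas '[15,-5,0,0,0,0,0,15,-15,0,0,0,0,0,15,-25,0,0,0,0,0,15,-30,0,0,0,0,0,15,0,0,0,0,0,0]'

```text
t: 24.65
tcp_pos: [0.5844, 0.0253, 0.2488]
tool_rot: [0.122, 0.694, -0.122, 0.699]
force: [1.2, -0.2, -1.5]
finger_gap: 0.265
```

```bash
python3 - <<'E'
from h import *
from station import viewer
p,R=state()
s=viewer.snapshot("scene"); w=viewer.snapshot("wrist")
b=s["image"][150:250,210:310]; a=w["image"][100:240,185:325]
cv2.imwrite("pics/c18.png",np.hstack([cv2.resize(a,(400,400)),cv2.resize(b,(400,400))])[...,::-1])
plan(p,R,[512,-326.7,245],-11.85,8)
E
```

```text
t 24.65 pos [584.4  25.3 248.8] yaw -19.85 tilt 0.46 F [ 1.2 -0.2 -1.5] gap 22.6 q6 0.20
[0.4, -44.5, 6.4, -1.0, 0.1, -0.0]
[0.4, -44.6, 5.6, -1.0, 0.1, -0.0]
[0.4, -44.7, 4.9, -1.0, 0.1, -0.0]
[0.4, -44.7, 4.1, -1.0, 0.1, -0.0]
[0.4, -44.8, 3.3, -1.0, 0.1, -0.0]
[0.5, -44.9, 2.5, -1.0, 0.1, -0.0]
[0.5, -44.9, 1.7, -1.0, 0.1, -0.0]
[0.5, -44.9, 1.0, -1.0, 0.1, -0.0]
```

View pics/c18.png

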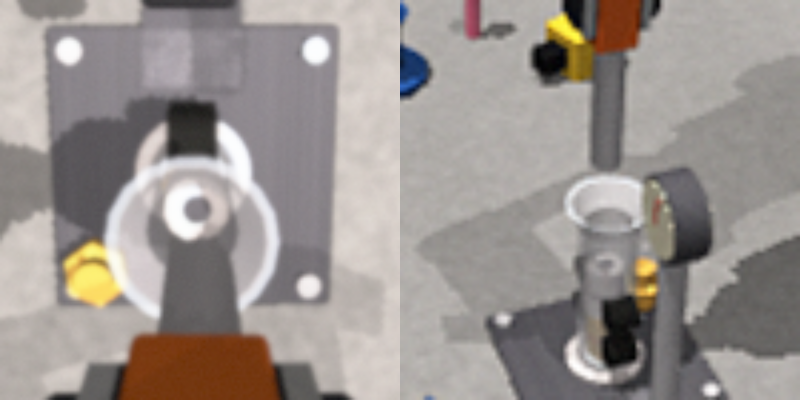

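The rod is out, with silver down at the pads over brass. I'll carry the rod back over the stand.

move_arm --deltas '[15,0,-44.5,6.5,-1,0,0,15,0,-44.5,5.5,-1,0,0,15,0,-44.5,5,-1,0,0,15,0,-44.5,4,-1,0,0,15,0,-45,3,-1,0,0,15,0,-45,2.5,-1,0,0,15,0,-45,2,-1,0,0,15,0,-45,1,-1,0,0,15,0,0,0,0,0,0,15,0,0,0,0,0,0]'

```text
t: 25.75
tcp_pos: [0.5079, -0.3269, 0.2431]
tool_rot: [0.075, 0.704, -0.073, 0.702]
force: [0.4, -0.2, -1.1]
finger_gap: 0.266
```

move_arm --deltas '[15,0,0,0,0,0,0,15,0,0,0,0,0,0]'

```text
t: 25.95
tcp_pos: [0.5093, -0.3249, 0.2448]
tool_rot: [0.073, 0.704, -0.072, 0.703]
force: [0.8, -0.2, -1.4]
finger_gap: 0.269
```

```bash
python3 - <<'E'
from h import *
from station import viewer
p,R=state()
s=viewer.snapshot("scene"); w=viewer.snapshot("wrist"); np.savez("pics/w19.npz",**{k:np.array(v) for k,v in w.items()})
b=s["image"][70:190,140:260]; a=w["image"][100:320,145:365]
cv2.imwrite("pics/c19.png",np.hstack([cv2.resize(a,(400,400)),cv2.resize(b,(400,400))])[...,::-1])
plan(p,R,[512,-326.7,175],-11.85,1); print(proj(w,[.512,-.3267,.06]))
E
```

```text
t 25.95 pos [ 509.3 -324.9  244.8] yaw -11.75 tilt 0.13 F [ 0.8 -0.2 -1.4] gap 23.0 q6 -0.55
[69.8, -1.3, 3.2, 0.1, -0.1, -0.1]
(np.float64(255.9385925590416), np.float64(169.9047834594579))
```

View pics/c19.png

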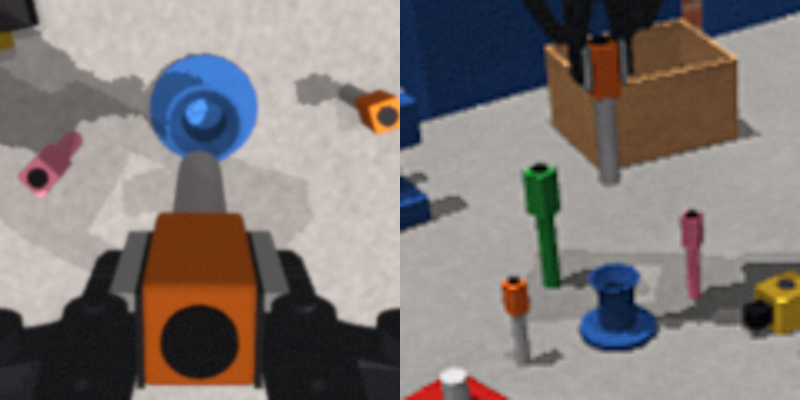

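The cup lies just ahead of the rod in the wrist view, at about (256,166). I'll return to the recorded grasp pose and lower in stages.

move_arm --deltas '[15,15,-1.3,3,0,0,0,15,25,0,0,0,0,0,15,20,0,0,0,0,0,15,15,0,0,0,0,0,15,0,0,0,0,0,0,15,0,0,0,0,0,0]'

```text
t: 26.65
tcp_pos: [0.5121, -0.3283, 0.1701]
tool_rot: [0.073, 0.704, -0.073, 0.703]
force: [0.3, -0.1, -0.7]
finger_gap: 0.267
```

```bash
python3 - <<'E'
from h import *
from station import viewer
p,R=state()
s=viewer.snapshot("scene"); w=viewer.snapshot("wrist")
b=s["image"][90:190,150:250]; a=w["image"][100:320,145:365]
cv2.imwrite("pics/c20.png",np.hstack([cv2.resize(a,(400,400)),cv2.resize(b,(400,400))])[...,::-1])
plan(p,R,[512,-326.7,97.2],-11.85,1)
E
```

```text
t 26.65 pos [ 512.1 -328.3  170.1] yaw -11.82 tilt 0.05 F [ 0.3 -0.1 -0.7] gap 22.8 q6 -0.55
[72.9, 1.5, -0.4, 0.0, -0.0, -0.0]
```

View pics/c20.png

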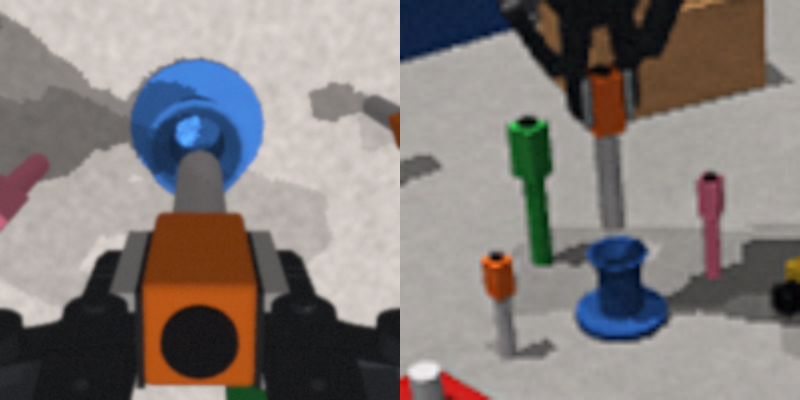

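move_arm --deltas '[15,12,1.5,-0.2,0,0,0,15,20,0,0,0,0,0,15,15,0,0,0,0,0,15,8,0,0,0,0,0,15,5,0,0,0,0,0,15,0,0,0,0,0,0]'

```text
t: 27.35
tcp_pos: [0.512, -0.327, 0.1103]
tool_rot: [0.073, 0.703, -0.073, 0.703]
force: [-0.3, -0.4, -2.0]
finger_gap: 0.27
```

```bash
python3 - <<'E'
from h import *
p,R=state(); plan(p,R,[512,-326.7,97.2],-11.85,1)
E
```

```text
t 27.35 pos [ 512.  -327.   110.3] yaw -11.85 tilt 0.03 F [-0.3 -0.4 -2. ] gap 23.1 q6 -0.55
[13.1, 0.3, -0.0, -0.0, -0.0, -0.0]
```

move_arm --deltas '[15,5,0.3,0,0,0,0,15,5,0,0,0,0,0,15,2.5,0,0,0,0,0,15,0,0,0,0,0,0,15,0,0,0,0,0,0]'

```text
t: 27.85
tcp_pos: [0.5122, -0.3269, 0.0982]
tool_rot: [0.073, 0.703, -0.073, 0.703]
force: [0.0, -0.3, -1.1]
finger_gap: 0.265
```

move_arm --deltas '[15,1,0,0,0,0,0,15,0,0,0,0,0,0,15,0,0,0,0,0,0]'

```text
t: 28.15
tcp_pos: [0.5122, -0.3269, 0.0973]
tool_rot: [0.073, 0.703, -0.073, 0.703]
force: [0.3, -1.0, -1.0]
finger_gap: 0.266
```

move_arm --deltas '[15,0.8,0,0,0,0,0,15,0,0,0,0,0,0,15,0,0,0,0,0,0]'

```text
t: 28.45
tcp_pos: [0.5122, -0.327, 0.0971]
tool_rot: [0.073, 0.703, -0.073, 0.703]
force: [-1.0, 0.5, 5.4]
finger_gap: 0.271
```

Floor contact felt (5 N at 97.1 mm). I'll open and retreat straight up.

move_arm --deltas '[60,0,0,0,0,0,0,60,0,0,0,0,0,0,60,0,0,0,0,0,0,60,0,0,0,0,0,0,60,-10,0,0,0,0,0,60,-25,0,0,0,0,0,60,-35,0,0,0,0,0,60,-40,0,0,0,0,0,60,-30,0,0,0,0,0,60,0,0,0,0,0,0]'

```text
t: 29.45
tcp_pos: [0.5146, -0.329, 0.2425]
tool_rot: [0.07, 0.7, -0.075, 0.707]
force: [0.5, -0.8, -0.3]
finger_gap: 0.703
```

```bash
python3 - <<'E'
from h import *
from station import viewer
p,R=state()
s=viewer.snapshot("scene"); w=viewer.snapshot("wrist")
cv2.imwrite("pics/s21.png",s["image"][...,::-1])
b=s["image"][90:190,150:250]; c=s["image"][170:270,210:310]
cv2.imwrite("pics/c21.png",np.hstack([cv2.resize(b,(400,400)),cv2.resize(c,(400,400))])[...,::-1])
cv2.imwrite("pics/w21.png",w["image"][...,::-1])
E
```

```text
t 29.45 pos [ 514.6 -329.   242.5] yaw -11.84 tilt 0.68 F [ 0.5 -0.8 -0.3] gap 60.1 q6 -0.54
```

View pics/c21.png

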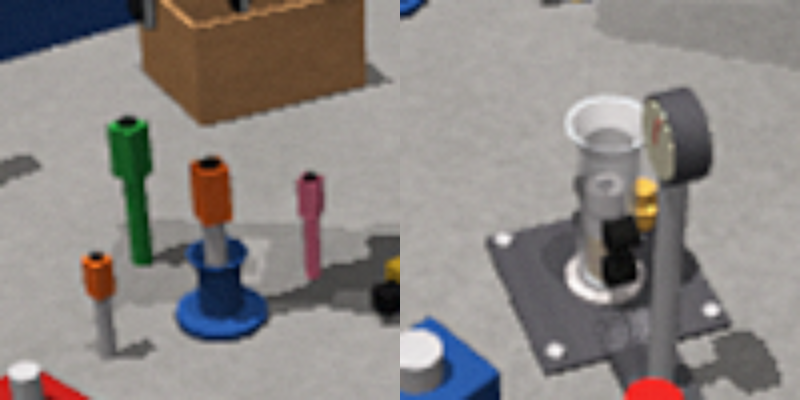

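View pics/s21.png

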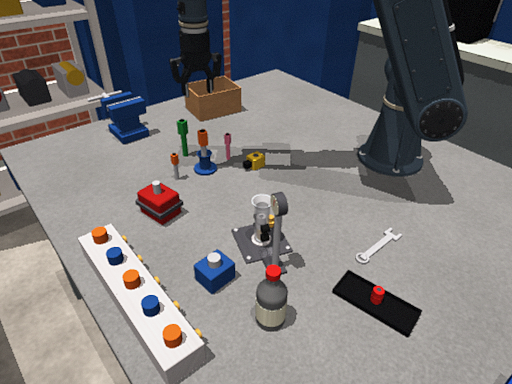

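View pics/w21.png

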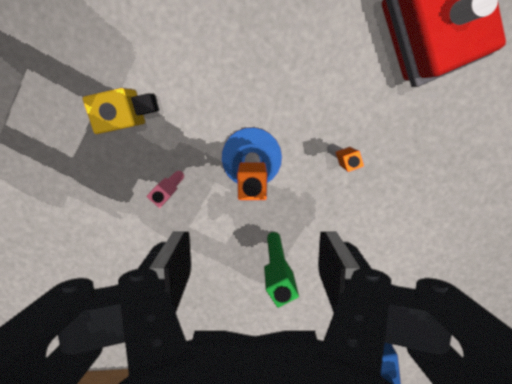

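The rod stands upright in the blue stand at (203,140), the tray holds only the red plug at (378,294), and the slugs are low in the barrel with brass below. I'll let the arm settle, then hand in.

move_arm --deltas '[60,0,0,0,0,0,0,60,0,0,0,0,0,0,60,0,0,0,0,0,0,60,0,0,0,0,0,0,60,0,0,0,0,0,0]'

```text
t: 30.05
tcp_pos: [0.512, -0.3267, 0.2358]
tool_rot: [0.073, 0.704, -0.073, 0.703]
force: [-0.5, -0.7, -0.4]
finger_gap: 0.704
```

```bash
python3 -c "
from h import *
from station import job
state(); print(job.sign_off())"
```

```text
t 30.05 pos [ 512.  -326.7  235.8] yaw -11.85 tilt 0.06 F [-0.5 -0.7 -0.4] gap 60.1 q6 -0.54
the job is handed in; nothing more can be done
None
```

I loaded the brass slug and then the aluminium slug into the barrel and rammed them home. I then stood the rod back in its blue stand, let go, and handed the job in at about 30 s.

- **Bottoming:** the rod stalled at TCP z = 173.0 mm, which puts its foot at about 84 mm, the expected top of the stack. Position did not change while the force rose.
- **Firm push:** the wrist read about 14–16 N for roughly 1.3 s. The weight of the held rod adds about 1.5 N to the actual push.
- **Last pictures:** they show the rod upright in its stand, silver above brass low in the barrel, the red plug alone in the tray, and the bystanders looking undisturbed. The gripper was clear, about 100 mm above the rod.
- **Disagreement:** the wrist and top cameras differed by about 1–2 mm throughout. This stayed within the funnel's and the cup's clearances. I did not measure the slug height in the bore separately; it rests on the stall position of the rod.

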